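# Close and latch the leak-test chamber

### The job

Get the leak-test chamber ready for a test: swing its lid shut, hook the toggle latch's cross pin over into the keeper on the lid, then press the latch lever down until it is fully home against the chamber, so that the lid is pulled tight onto its gasket. The latch is light sheet metal, so work it by feel with firm but moderate hand pressure and never force it. Leave the things lying around the chamber where they are.

Things in the scene. Friction and masses are not known exactly. Their poses are not given: they have to be found in the camera images.
- base_plate: Steel plate 360 (x) x 310 (y) x 8, bolted to the table; origin: centre of its underside. The chamber stands on it: its axes and origin are the plate's, but it was bolted down by hand through slotted feet, up to 12 mm off along x and y and 0.05 rad in yaw, which nothing measures. -x points out of the latch side (front), +z up; the entries below use the chamber's own frame, in mm.
- lid (a joint): Lid angle, rad: about 0.001 pulled tight, about 0.012 shut but loose on its gasket, grows as it opens (starts 0.4 to 0.85). Plate 220 (x) x 260 (y) x 8, 0.7 kg; shut: edges x +-110, y +-130, top face z 107. Hinge line along y at x 118, z 103. Stiff hinge: stays where left, 2 to 5 N at the front edge move it. Flattening the gasket takes about 85 N at the front edge: the latch's work.
- chamber_front (a point): Nominal middle of the shut lid's front edge, a point of the base plate (x -110, y 0, z 107). Chamber: steel box, x +-100, y +-120, with a rim flange x +-110, y +-130, top z 96. Pipe stub on the +y side to y 172, dial gauge on the -y side to y -155, both below z 85. The lid has two flat ribs (y +-90, 4 high) on top.
- keeper_place (a point): Keeper, nominal place (lid tight): steel bracket 22 wide on the middle of the lid's front edge with a U notch open at the top, 10 wide front to back, running along y. Point: where the hooked pin's centre lies, x -130, z 105; the notch floor is 3 below, the front lip rises 3.5 above, the back wall (lid side) 11. Swings with the lid; loose lid: 3 higher.
- latch_lever (a joint): Lever angle, rad: 0 fully home (hanging down along the front, on a hard stop); grows as it swings out and up, 1.57 = level; starts 1.72 to 2.12, limit 2.6. Friction 0.08 N m: it stays where left, even close to home, and does not snap shut. With the pin seated it stands near 0.8; from there it pulls the lid, needing up to 0.35 N m near 0.55; dead centre near 0.1.
- axle_place (a point): Lever axle, nominal place: along y at x -130, y 0, z 73. Lever: steel sheet 24 wide, 3 thick; at angle 0 its outer face is 8 mm out from the axle and reaches 61 below it, the last 14 bent outwards by 18 degrees. More than 25 N of push by the robot on the lever bends it.
- latch_bail (a joint): Angle of the bail on the lever, rad. Lean outwards from upright = this value minus the lever angle. At 2.44 (start) it leans out on its stop; it falls back there unless tipped past upright towards the chamber. Hinge on the lever, at lever 0: 13.9 below the axle and 1.5 inwards. Two rods (4 thick, 38 apart) carry a cross pin at the top, 45.1 above the hinge and 1.5 outwards when upright.
- pin_home (a point): Nominal place of the hooked cross pin when all is tight (same as the keeper's point). Pin: steel, round, 6 thick, 54 long along y; its ends stand 6 proud of the rods and can be gripped end to end from above; the rods pass either side of the keeper. Lever and bail follow when the pin is moved (about 6 N at the bail's hinge). Hooked: pin on the notch floor.
- parts_box: Bystander: small closed blue plastic box, 122 x 82 x 42, origin under its centre.
- wash_bottle: Bystander: white plastic bottle, 54 in diameter, 130 tall, origin under its centre.
- wrench: Bystander: open-ended wrench lying flat, 150 long, origin under its middle.
- blank_flange: Bystander: round steel blank flange, 55 in diameter, 16 tall, origin under its centre.

How it is judged:
By the outcome, as a careful person would: the job done as asked, in the order asked, and still so for the second after the job is handed in, with the robot touching nothing.
It also fails if it takes over 72 s, if anything falls off the work surface, if the arm or the gripper's body presses on something with over 40 N, if the wrist force passes 120 N, or if a joint passes its speed limit or range.

### The arm

A 6-joint arm with a two-finger parallel gripper is mounted at the origin on the work surface. World frame = base frame: x ahead of the robot, y to its left, z up, the work surface at z = 0. Lengths are in mm, angles in degrees, forces in N, time in s.
With the tool pointing down it reaches from about 300 to 850 mm from the base axis. Payload 4.2 kg.
Tool frame: the origin (TCP) lies at the very end of the fingers, on their centre line; the grasp point (between the pads) lies 19 mm behind it (env.grip_depth is the distance from the TCP to the grasp point, in mm); y points along the fingers, z is the direction in which the jaws open and shut, and the axes are right-handed (so a half turn about y gives the same grasp; the last joint's range is limited). The gripper opens to 91 mm and grips with 3 to 60 N. Pads are 32 mm wide; open, the fingers measure 118 mm over their backs; the gripper's body (76 mm by 178 mm) begins 60 mm behind the grasp point.
Start: joints at [-69.213, 18.312, 89.639, -0, 72.044, -1.146], TCP at [214.779, -533.401, 186.276] pointing down, gripper open.
Joint ranges: [-177.97, 177.97], [-48.28, 115.42], [12.27, 149.76], [-77.06, 257.06], [2.81, 150.46], [-146.56, 146.56]. Speed limits (degrees/s): [147.25, 147.25, 180, 180, 180, 180].

### API

Orientations are given as [roll, pitch, yaw] about the fixed x, y, z axes, in that order (R = Rz(yaw) Ry(pitch) Rx(roll)).
In Python, from workcell import state, imaging, job, env gives the robot as it stands.
- The arm moves only by the shell command python3 -m pendant 'ROWS' [FORCE]. ROWS is JSON, a list of rows, each an object with "delta_pos": the shift along the tool's x, y, z in cm, a list of three; "twist": the turn, a rotation vector about the tool's x, y, z in degrees, a list of three; "grip": the opening in per cent of the stroke, from 0 (shut) to 100 (fully open). In form: [{"delta_pos": [tx, ty, tz], "twist": [wx, wy, wz], "grip": grip}, ...]. A call has exactly 5 rows; each row is the pose to reach, as a shift and turn from the pose commanded when the call began, along the tool's axes at that moment; what a row does not reach only later rows make up. A row lasts 1/10 s, in which the tool goes at most 50 mm and 8.59 degrees, less where a joint would pass 70% of its speed; a pose out of reach is approached as far as the arm can. A call with a gripper value outside its range is refused whole. The fingers move at their own pace and stop on an object; FORCE is the grip in N (left out, the last holds). Time passes only in rows, so rows that repeat a pose let the fingers close, or fill a call up. It gives the time, the measured TCP pose, the force and the opening at its end, in the units of the state.
- state(): the state, without advancing time (a new reading comes with each control period).
- imaging.grab_frame(name): name is "scene" or "top" or "wrist"; returns (picture, depth): 400x640x3 uint8, red, green, blue; 400x640 float32, mm along the optical axis (not along the pixel's ray), 0 where there is no reading.
- imaging.camera_info(name): a dict with "fx", "fy", "cx", "cy" (pixels), "R" (3x3) and "t" (3): a world point X has camera coordinates R X + t. Camera axes: x right, y down, z forward; pixel columns grow to the right and rows downward; lengths in mm; the calibration is good to about 2 mm. A picture is of the moment at which its call begins: read the wrist's pose just before it. camera_info takes no time and is no camera call; for the wrist camera it gives the pose at the moment of the call.
- job.job_done(): hands the job in, once; it reports no verdict.
The state is a dict: "time_s": time; "qpos": joint angles; "qvel": joint speeds; "effort": joint torques, N m; "ee_pos": TCP position; "ee_rot": TCP orientation; "force": force on the tool from outside, world axes, zero at the start; "torque": the same for the moment, N m; "gripper_width": finger opening in mm.
Only numpy, scipy, OpenCV 4.12 (cv2) and the standard library are available. Lean on these libraries where they do the work, as an engineer would, in place of code of your own. Each camera call takes 0.05 s, during which the arm holds its last target.

## Working session

There is one attempt and no reset: what is moved stays moved. The work goes in short steps, Python scripts to look and compute and a shell command to move; the robot and the scene stay as the last step left them, time stands still between calls to the robot, and variables do not carry over. Pictures are saved under pics/ and viewed, and the job is handed in when it is done.

```bash
ls; mkdir -p pics
python3 - <<'E'
from workcell import state, imaging, job, env
import cv2
print(state())
print(env.grip_depth)
for n in ("scene","top","wrist"):
    p,d=imaging.grab_frame(n); cv2.imwrite(f"pics/{n}0.png",p[:,:,::-1]); 
    import numpy as np; np.save(f"pics/{n}0.npy",d)
    print(n,imaging.camera_info(n))
E
```

```text
pics
{'time_s': 0.0, 'qpos': array([-6.92147391e+01,  1.83507451e+01,  8.97087698e+01, -2.01031984e-03,
        7.20437983e+01, -1.14551410e+00]), 'qvel': array([-0.04915519,  0.01486489,  0.04625002,  0.05189961,  0.05218093,
       -0.01230373]), 'effort': array([ 6.26748570e-04, -4.12454152e+01, -2.31976426e+01,  7.26849446e-02,
        4.59113298e-02, -1.51887384e-04]), 'ee_pos': array([ 214.5426753 , -532.85316218,  185.41330292]), 'ee_rot': array([-9.01033307e+01,  1.54500765e-04, -1.58068604e+02]), 'force': array([ 0.08060244, -0.15327381,  0.89522282]), 'torque': array([-0.03126925, -0.00067205, -0.04261615]), 'gripper_width': 91.27182362633046}
18.8
scene {'fx': 400.25738897499167, 'fy': 400.25738897499167, 'cx': 322.89758033714105, 'cy': 201.06421772473584, 'R': array([[ 0.76426734,  0.64489415,  0.0026388 ],
       [ 0.46966015, -0.55378324, -0.68756342],
       [-0.4419443 ,  0.52672161, -0.72611953]]), 't': array([-514.77757101, -154.23680013, 1136.68565207])}
top {'fx': 454.2852959928049, 'fy': 454.2852959928049, 'cx': 313.2793090469228, 'cy': 191.82783489904725, 'R': array([[-0.00434697, -0.99986541, -0.01581988],
       [-0.98698372,  0.00683317, -0.16067498],
       [ 0.16076145,  0.01491552, -0.98688058]]), 't': array([106.34646168, 596.12974789, 745.95664078])}
wrist {'fx': 302.2239375653811, 'fy': 302.2239375653811, 'cx': 319.8389890647743, 'cy': 203.8989687348051, 'R': array([[ 0.37277837, -0.9279174 , -0.0023656 ],
       [-0.8858302 , -0.35662719,  0.29685335],
       [-0.27629902, -0.10856499, -0.95492015]]), 't': array([-574.51269393,  -33.40194336,  394.29391399])}
```

View pics/scene0.png

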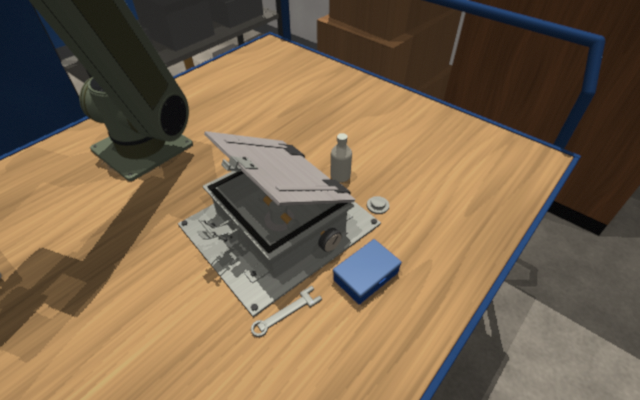

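View pics/top0.png

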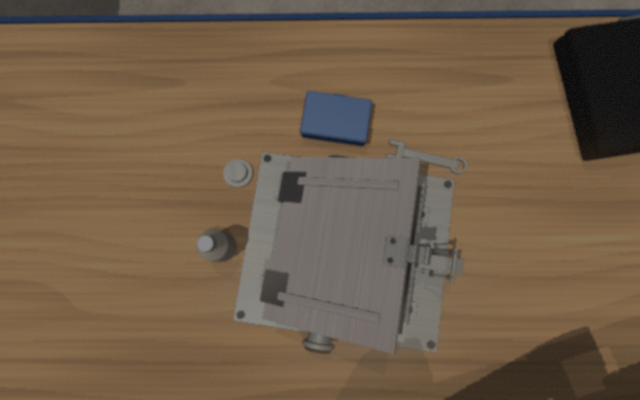

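View pics/wrist0.png

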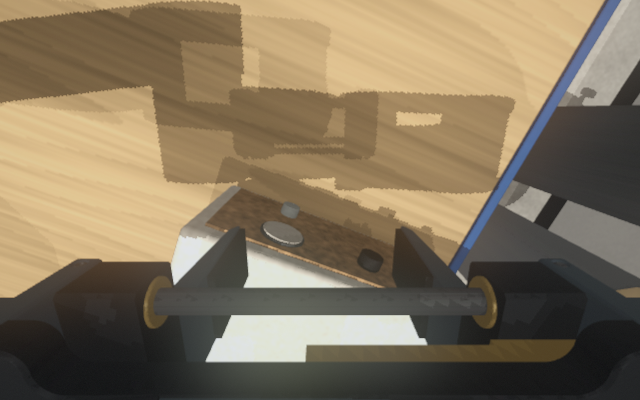

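```bash
cat > h.py <<'E'
import numpy as np, cv2
from workcell import state, imaging, job, env
def ray(c,u,v):
    d=np.array([(u-c['cx'])/c['fx'],(v-c['cy'])/c['fy'],1.]); return c['R'].T@d, -c['R'].T@c['t']
def onz(c,u,v,z):
    d,o=ray(c,u,v); return o+d*(z-o[2])/d[2]
def cloud(c,D):
    v,u=np.mgrid[0:400,0:640]; P=np.stack([(u-c['cx'])/c['fx']*D,(v-c['cy'])/c['fy']*D,D],-1)
    return (P-c['t'])@c['R']
def proj(c,X):
    q=np.asarray(X)@c['R'].T+c['t']; return np.stack([c['fx']*q[...,0]/q[...,2]+c['cx'],c['fy']*q[...,1]/q[...,2]+c['cy']],-1)
E
python3 - <<'E'
import cv2
a=cv2.imread('pics/top0.png')[130:370,220:480]; cv2.imwrite('pics/tc.png',cv2.resize(a,None,fx=3,fy=2.5*1,interpolation=cv2.INTER_CUBIC) if 0 else cv2.resize(a,(650,600),interpolation=cv2.INTER_CUBIC))
a=cv2.imread('pics/scene0.png')[120:320,170:410]; cv2.imwrite('pics/sc.png',cv2.resize(a,(720,600),interpolation=cv2.INTER_CUBIC))
E
```

```text
(no output)
```

View pics/tc.png

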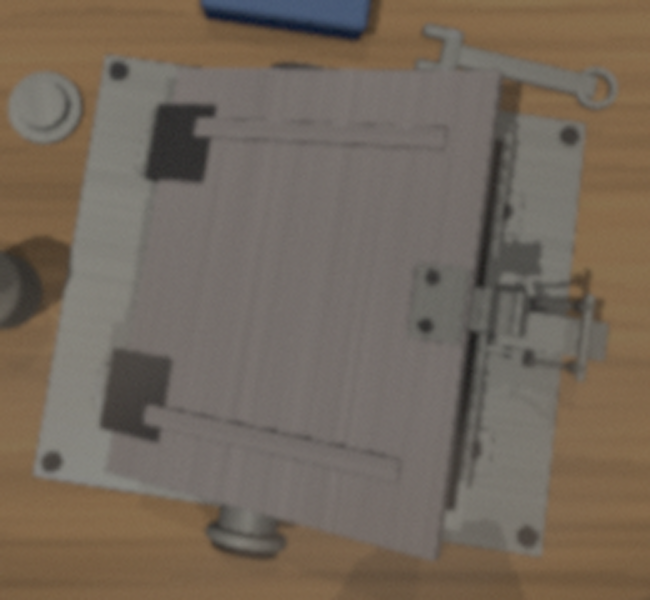

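View pics/sc.png

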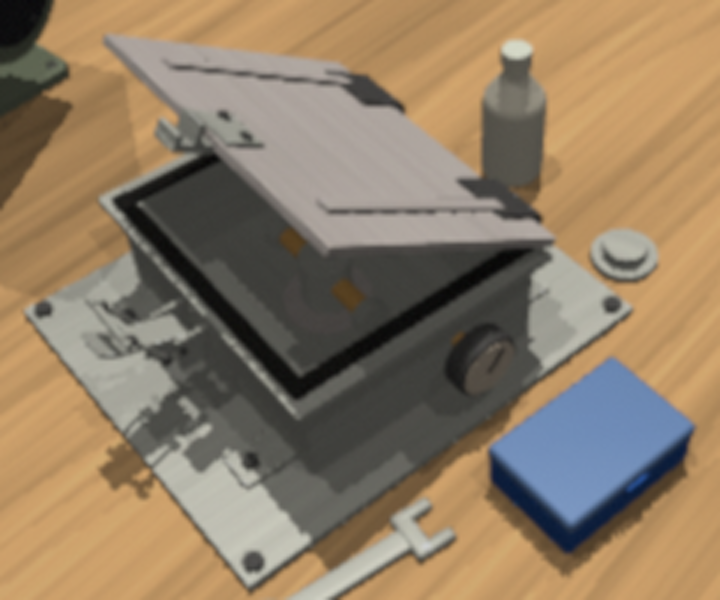

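```bash
cat > fit.py <<'E'
from h import *
from scipy.optimize import least_squares
T=imaging.camera_info('top'); S=imaging.camera_info('scene')
b=[(220+x/2.5,130+y/2.5) for x,y in [(119,70),(570,135),(51,461),(527,537)]]
B=np.array([onz(T,u,v,11) for u,v in b]); print(B.round(1)); c=B.mean(0)
d=(B[0]-B[1])+(B[2]-B[3]); yaw=np.arctan2(d[1],d[0]); print('plate',c[:2],np.degrees(yaw))
print('sides',np.linalg.norm(B[0]-B[1]),np.linalg.norm(B[0]-B[2]))
bs=[(170+x/3,120+y/3) for x,y in [(612,303),(254,560),(43,309)]]
print('scene bolts',np.array([onz(S,u,v,11) for u,v in bs]).round(1))
def lidpt(x,y,z,a):
    dx,dz=x-118,z-103
    return np.array([118+dx*np.cos(a)+dz*np.sin(a), y, 103-dx*np.sin(a)+dz*np.cos(a)])
def W(p,P): 
    q=p[2]; R=np.array([[np.cos(q),-np.sin(q),0],[np.sin(q),np.cos(q),0],[0,0,1]]); return R@P+[p[0],p[1],0]
tc=lambda x,y:(220+x/2.5,130+y/2.5); sc=lambda x,y:(170+x/3,120+y/3)
obs=[(T,tc(500,72),'l',(-110,-130,107)),(T,tc(438,557),'l',(-110,130,107)),
(S,sc(104,37),'l',(-110,130,107)),(S,sc(328,248),'l',(-110,-130,103)),(S,sc(553,241),'l',(110,-130,103)),
(S,sc(100,200),'f',(-110,130,96)),(S,sc(298,403),'f',(-110,-130,96))]
def res(p,full=False):
    r=[]
    for C,uv,k,P in obs:
        P=np.array(P,float); 
        if k=='l': P=lidpt(*P,p[3])
        r.append(proj(C,W(p,P))-uv)
    return np.array(r) if full else np.ravel(r)
s=least_squares(res,[c[0],c[1],yaw,0.6],loss='soft_l1'); print(s.x,np.degrees(s.x[2])); print(res(s.x,True).round(1))
Wp=s.x
# offset in plate frame
q=yaw; e=Wp[:2]-c[:2]; print('offset',e@[np.cos(q),np.sin(q)],e@[-np.sin(q),np.cos(q)],Wp[2]-yaw)
E
python3 fit.py
```

```text
[[ 667.3  188.3   11. ]
 [ 615.7 -143.2   11. ]
 [ 385.   232.9   11. ]
 [ 333.   -98.9   11. ]]
plate [500.23825472  44.76640468] 81.12701752414226
sides 335.50632737085294 285.79266002938317
scene bolts [[ 668.5  190.8   11. ]
 [ 617.8 -140.6   11. ]
 [ 336.4  -98.7   11. ]]
[498.17743458  49.73910284   1.40809806   0.55086553] 80.67807619012757
[[-1.  -1.3]
 [-0.9  0.7]
 [-1.  -0.2]
 [-0.6  2.6]
 [ 0.4 -0.2]
 [-1.6 -0.9]
 [ 0.2  4.9]]
offset 4.5953182559017165 2.803169057136619 -0.00783550442685188
```

```bash
cat >> h.py <<'E'
from scipy.spatial.transform import Rotation as Ro
CH=[498.5,48.5,np.radians(80.8)]
def c2w(P,ch=None):
    q=(ch or CH); c,s=np.cos(q[2]),np.sin(q[2]); return np.array([q[0]+c*P[0]-s*P[1],q[1]+s*P[0]+c*P[1],P[2]])
def w2c(P,ch=None):
    q=(ch or CH); c,s=np.cos(q[2]),np.sin(q[2]); d=np.array(P[:2])-q[:2]; return np.array([c*d[0]+s*d[1],-s*d[0]+c*d[1],P[2]])
def toolR(tilt=0,flip=1,ch=None):
    """fingers down, tilted towards chamber +x by tilt deg; jaw z along -chamber y"""
    q=(ch or CH)[2]; ex=np.array([np.cos(q),np.sin(q),0]); ey=np.array([-np.sin(q),np.cos(q),0]); t=np.radians(tilt)
    y=np.sin(t)*ex-np.cos(t)*np.array([0,0,1]); z=-ey*flip; x=np.cross(y,z); return np.stack([x,y,z],1)
def go(P,tilt=0,ch=None,st=None):
    """to TCP at chamber-frame P"""
    st=st or state(); R0=Ro.from_euler('xyz',st['ee_rot'],degrees=True); R1=Ro.from_matrix(toolR(tilt,ch=ch))
    d=R0.inv().apply(c2w(P,ch)-st['ee_pos'])/10; tw=(R0.inv()*R1).as_rotvec(degrees=True)
    print('dpos',d.round(2).tolist(),'twist',tw.round(1).tolist(), 'dist mm',(np.linalg.norm(d)*10).round(1))
def where():
    s=state(); R=Ro.from_euler('xyz',s['ee_rot'],degrees=True).as_matrix()
    print('t',round(s['time_s'],2),'tcp ch',w2c(s['ee_pos']).round(1),'F',s['force'].round(1),'w',round(s['gripper_width'],1),'toolaxes',R.round(2).tolist())
E
python3 - <<'E'
from h import *
where(); go([-80,45,275])
c=imaging.camera_info('wrist'); s=state(); R=Ro.from_euler('xyz',s['ee_rot'],degrees=True).as_matrix()
print('cam in tool', R.T@(-c['R'].T@c['t']-s['ee_pos']), (c['R']@R).round(2))
E
```

```text
t 0.15 tcp ch [-619.4  187.3  185.6] F [ 0.7  0.4 -0.5] w 91.0 toolaxes [[-0.93, -0.0, 0.37], [-0.37, 0.0, -0.93], [-0.0, -1.0, -0.0]]
dpos [-40.06, -8.89, -38.83] twist [0.1, -58.9, -0.0] dist mm 565.0
cam in tool [ -84.71138921 -199.44163475    0.62213504] [[ 0.    0.    1.  ]
 [ 0.95 -0.3  -0.  ]
 [ 0.3   0.95 -0.  ]]
```

```bash
python3 -m pendant '[{"delta_pos":[-8,-4,-8],"twist":[0,-8,0],"grip":0},{"delta_pos":[-12,-6,-12],"twist":[0,-16,0],"grip":0},{"delta_pos":[-16,-8,-16],"twist":[0,-24,0],"grip":0},{"delta_pos":[-20,-8.9,-20],"twist":[0,-32,0],"grip":0},{"delta_pos":[-24,-8.9,-23],"twist":[0,-40,0],"grip":0}]' 20
python3 -c "
from h import *
where(); go([-80,45,275])"
```

```text
time_s: 0.65
ee_pos: [310.9, -313.1, 259.3]
ee_rot: [-89.9, -0.0, -117.8]
force: [1.2, 0.9, 0.6]
gripper_width: 54.1
t 0.65 tcp ch [-386.9  127.3  259.3] F [1.2 0.9 0.6] w 54.1 toolaxes [[-0.47, 0.0, 0.88], [-0.88, -0.0, -0.47], [0.0, -1.0, 0.0]]
dpos [-31.72, -1.58, -1.98] twist [-0.1, -18.6, 0.0] dist mm 318.2
```

```bash
python3 -m pendant '[{"delta_pos":[-6,-1.5,-0.5],"twist":[0,-7,0],"grip":0},{"delta_pos":[-11,-1.5,-1],"twist":[0,-14,0],"grip":0},{"delta_pos":[-16,-1.5,-1],"twist":[0,-19,0],"grip":0},{"delta_pos":[-20,-1.5,-1],"twist":[0,-19,0],"grip":0},{"delta_pos":[-22,-1.5,-1],"twist":[0,-19,0],"grip":0}]' 20
python3 -c "
from h import *
where(); go([-80,45,275])
p,d=imaging.grab_frame('wrist'); c=imaging.camera_info('wrist'); cv2.imwrite('pics/w1.png',p[:,:,::-1]); np.save('pics/w1.npy',d); np.savez('pics/w1c.npz',**c)
where()"
```

```text
time_s: 1.15
ee_pos: [406.2, -112.5, 273.4]
ee_rot: [-90.0, 0.1, -98.9]
force: [0.1, -1.1, -0.0]
gripper_width: 14.1
t 1.15 tcp ch [-173.7   65.4  273.4] F [ 0.1 -1.1 -0. ] w 14.1 toolaxes [[-0.15, 0.0, 0.99], [-0.99, 0.0, -0.15], [-0.0, -1.0, 0.0]]
dpos [-9.36, -0.15, 2.09] twist [-0.0, 0.3, -0.1] dist mm 95.9
t 1.2 tcp ch [-172.3   64.7  273.2] F [ 0.6  1.2 -0. ] w 10.0 toolaxes [[-0.15, 0.0, 0.99], [-0.99, 0.0, -0.15], [-0.0, -1.0, 0.0]]
```

View pics/w1.png

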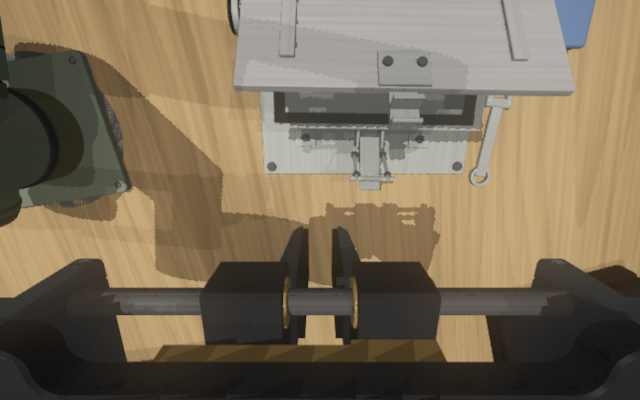

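```bash
python3 -m pendant '[{"delta_pos":[-4,0.5,0.5],"twist":[0,0,0],"grip":0},{"delta_pos":[-8,0.5,1.2],"twist":[0,0,0],"grip":0},{"delta_pos":[-11,1,2],"twist":[0,0,0],"grip":0},{"delta_pos":[-11.2,2.5,2],"twist":[0,0,0],"grip":0},{"delta_pos":[-11.2,3.5,2],"twist":[0,0,0],"grip":0}]' 20
python3 -c "
from h import *
where()"
```

```text
time_s: 1.7
ee_pos: [442.3, -8.1, 237.3]
ee_rot: [-90.1, -0.0, -99.0]
force: [0.2, -0.6, -0.7]
gripper_width: 0.8
t 1.7 tcp ch [-64.9  46.5 237.3] F [ 0.2 -0.6 -0.7] w 0.8 toolaxes [[-0.16, -0.0, 0.99], [-0.99, -0.0, -0.16], [0.0, -1.0, -0.0]]
```

```bash
python3 -m pendant '[{"delta_pos":[0,1,0],"twist":[0,0,0],"grip":0},{"delta_pos":[0.2,2,0],"twist":[0,0,0],"grip":0},{"delta_pos":[0.5,3,0],"twist":[0,0,0],"grip":0},{"delta_pos":[0.8,4,0],"twist":[0,0,0],"grip":0},{"delta_pos":[1,5,0],"twist":[0,0,0],"grip":0}]' 20
python3 -c "
from h import *
where()"
python3 -m pendant '[{"delta_pos":[0.2,1,0],"twist":[0,0,0],"grip":0},{"delta_pos":[0.4,2,0],"twist":[0,0,0],"grip":0},{"delta_pos":[0.6,3,0],"twist":[0,0,0],"grip":0},{"delta_pos":[0.7,4,0],"twist":[0,0,0],"grip":0},{"delta_pos":[0.8,5,0],"twist":[0,0,0],"grip":0}]' 20
python3 -c "
from h import *
where()"
```

```text
time_s: 2.2
ee_pos: [441.3, -19.8, 188.2]
ee_rot: [-89.9, -0.1, -99.1]
force: [-0.8, -3.9, 4.2]
gripper_width: 0.4
t 2.2 tcp ch [-76.6  45.6 188.2] F [-0.8 -3.9  4.2] w 0.4 toolaxes [[-0.16, 0.0, 0.99], [-0.99, -0.0, -0.16], [0.0, -1.0, 0.0]]
time_s: 2.7
ee_pos: [439.7, -26.0, 137.4]
ee_rot: [-90.0, 0.0, -99.1]
force: [0.7, -1.3, 1.7]
gripper_width: 0.4
t 2.7 tcp ch [-83.   46.1 137.4] F [ 0.7 -1.3  1.7] w 0.4 toolaxes [[-0.16, -0.0, 0.99], [-0.99, 0.0, -0.16], [-0.0, -1.0, -0.0]]
```

```bash
python3 -m pendant '[{"delta_pos":[0.1,0.7,0],"twist":[0,0,0],"grip":0},{"delta_pos":[0.1,1.4,0],"twist":[0,0,0],"grip":0},{"delta_pos":[0.1,1.9,0],"twist":[0,0,0],"grip":0},{"delta_pos":[0.1,2.2,0],"twist":[0,0,0],"grip":0},{"delta_pos":[0.1,2.4,0],"twist":[0,0,0],"grip":0}]' 20
python3 -c "
from h import *
where()"
```

```text
time_s: 3.2
ee_pos: [439.6, -27.0, 114.1]
ee_rot: [-90.0, 0.0, -99.1]
force: [-0.2, -1.0, 1.2]
gripper_width: 0.5
t 3.2 tcp ch [-84.   46.1 114.1] F [-0.2 -1.   1.2] w 0.5 toolaxes [[-0.16, -0.0, 0.99], [-0.99, 0.0, -0.16], [-0.0, -1.0, -0.0]]
```

```bash
python3 -m pendant '[{"delta_pos":[0,0.15,0],"twist":[0,0,0],"grip":0},{"delta_pos":[0,0.3,0],"twist":[0,0,0],"grip":0},{"delta_pos":[0,0.4,0],"twist":[0,0,0],"grip":0},{"delta_pos":[0,0.5,0],"twist":[0,0,0],"grip":0},{"delta_pos":[0,0.5,0],"twist":[0,0,0],"grip":0}]' 20
python3 -c "
from h import *
where()"
```

```text
time_s: 3.7
ee_pos: [439.8, -27.1, 109.3]
ee_rot: [-90.0, 0.0, -99.1]
force: [0.2, -0.4, 0.5]
gripper_width: 0.4
t 3.7 tcp ch [-84.1  45.9 109.3] F [ 0.2 -0.4  0.5] w 0.4 toolaxes [[-0.16, 0.0, 0.99], [-0.99, -0.0, -0.16], [-0.0, -1.0, 0.0]]
```

```bash
python3 -m pendant '[{"delta_pos":[0,0.06,0],"twist":[0,0,0],"grip":0},{"delta_pos":[0,0.1,0],"twist":[0,0,0],"grip":0},{"delta_pos":[0,0.15,0],"twist":[0,0,0],"grip":0},{"delta_pos":[0,0.2,0],"twist":[0,0,0],"grip":0},{"delta_pos":[0,0.2,0],"twist":[0,0,0],"grip":0}]' 20
python3 -c "
from h import *
where()"
```

```text
time_s: 4.2
ee_pos: [439.8, -27.2, 107.3]
ee_rot: [-90.0, 0.0, -99.1]
force: [0.3, -1.4, 0.5]
gripper_width: 0.3
t 4.2 tcp ch [-84.1  45.9 107.3] F [ 0.3 -1.4  0.5] w 0.3 toolaxes [[-0.16, 0.0, 0.99], [-0.99, -0.0, -0.16], [-0.0, -1.0, 0.0]]
```

```bash
python3 -c "
from h import *
p,d=imaging.grab_frame('scene'); cv2.imwrite('pics/s2.png',cv2.resize(p[120:320,150:390,::-1],(720,600),interpolation=cv2.INTER_CUBIC)); where()"
```

```text
t 4.25 tcp ch [-84.1  45.9 107.4] F [0.  0.4 1.4] w 0.7 toolaxes [[-0.16, 0.0, 0.99], [-0.99, 0.0, -0.16], [-0.0, -1.0, 0.0]]
```

View pics/s2.png

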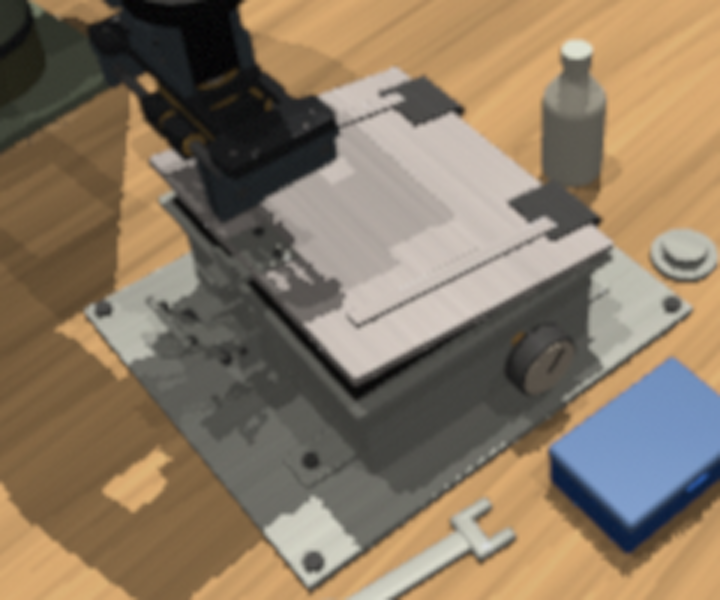

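```bash
python3 -m pendant '[{"delta_pos":[0,0.06,0],"twist":[0,0,0],"grip":0},{"delta_pos":[0,0.1,0],"twist":[0,0,0],"grip":0},{"delta_pos":[0,0.15,0],"twist":[0,0,0],"grip":0},{"delta_pos":[0,0.2,0],"twist":[0,0,0],"grip":0},{"delta_pos":[0,0.2,0],"twist":[0,0,0],"grip":0}]' 20
python3 -c "
from h import *
where()"
```

```text
time_s: 4.75
ee_pos: [439.7, -27.1, 105.3]
ee_rot: [-90.0, 0.0, -99.1]
force: [0.1, -0.6, 1.3]
gripper_width: 0.7
t 4.75 tcp ch [-84.1  46.  105.3] F [ 0.1 -0.6  1.3] w 0.7 toolaxes [[-0.16, -0.0, 0.99], [-0.99, 0.0, -0.16], [-0.0, -1.0, -0.0]]
```

```bash
cat > lid.py <<'E'
from h import *
def lid(name='top'):
    p,d=imaging.grab_frame(name); c=imaging.camera_info(name); P=cloud(c,d); P[d==0]=np.nan
    q=P-np.array([CH[0],CH[1],0]); cs,sn=np.cos(CH[2]),np.sin(CH[2]); x=cs*q[...,0]+sn*q[...,1]; y=-sn*q[...,0]+cs*q[...,1]; z=P[...,2]
    for x0 in range(-95,101,25):
        r=[]
        for ys in ((-80,-30),(-30,30),(30,80)):
            m=(abs(x-x0)<10)&(y>ys[0])&(y<ys[1])&(z<260)&(z>60); r.append((round(float(np.median(z[m])),1),int(m.sum())))
        print(x0,r)
    return p,x,y,z
if __name__=='__main__':
    p,x,y,z=lid(); m=(abs(y-110)<5)&(abs(x)<60); print('tab'); 
    for yy in (-200,-250): 
        m=(abs(x+250)<15)&(abs(y-60)<40); print('table z',np.median(z[m]))
    cv2.imwrite('pics/t3.png',cv2.resize(p[130:370,220:480,::-1],(650,600),interpolation=cv2.INTER_CUBIC))
E
python3 lid.py
```

```text
-95 [(252.6, 333), (254.5, 247), (nan, 0)]
-70 [(133.5, 353), (253.7, 335), (128.1, 17)]
-45 [(127.1, 517), (127.7, 810), (128.0, 752)]
-20 [(123.7, 407), (123.9, 507), (123.7, 439)]
5 [(120.9, 399), (121.0, 499), (120.7, 427)]
30 [(118.0, 387), (117.8, 491), (118.0, 427)]
55 [(115.0, 386), (114.9, 482), (115.0, 413)]
80 [(113.0, 386), (111.9, 474), (112.9, 413)]
tab
table z nan
table z nan
  return _methods._mean(a, axis=axis, dtype=dtype,
  ret = ret.dtype.type(ret / rcount)
```

View pics/t3.png

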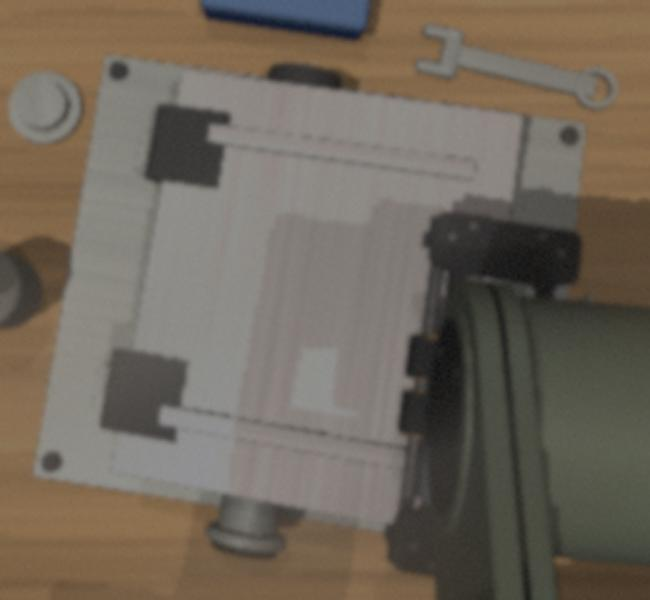

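Run:
```python
from h import *
import sys
p,d=imaging.grab_frame('scene'); c=imaging.camera_info('scene')
im=cv2.resize(p[120:320,150:390,::-1],(720,600),interpolation=cv2.INTER_CUBIC).copy()
def mk(P,col):
    u,v=proj(c,np.array(P)); cv2.circle(im,(int((u-150)*3),int((v-120)*3)),4,col,1)
s=state(); mk(s['ee_pos'],(0,0,255)); R=Ro.from_euler('xyz',s['ee_rot'],degrees=True).as_matrix()
for k in (19,40,60,79): mk(s['ee_pos']-R[:,1]*k,(0,255,255))
a=.12
for y in (-130,130):
  for dx in (-228,-8):
    mk(c2w([118+dx*np.cos(a),y,103-dx*np.sin(a)+4]),(0,255,0))
for y in (-130,130): mk(c2w([-110,y,96]),(255,0,0))
cv2.imwrite('pics/s4.png',im)
p,d=imaging.grab_frame('wrist');cv2.imwrite('pics/w4.png',p[:,:,::-1])
```

```text
(no output)
```

View pics/s4.png

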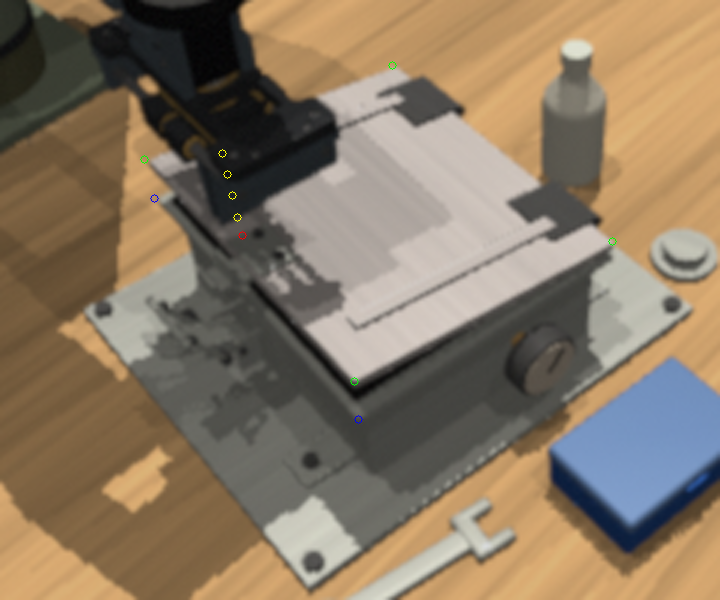

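View pics/w4.png

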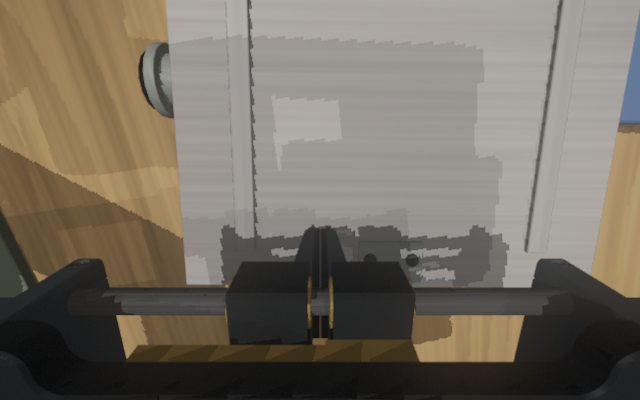

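Run:
```python
from h import *
c=dict(np.load('pics/w1c.npz')); d=np.load('pics/w1.npy'); P=cloud(c,d)
for u,v in [(200,60),(250,190),(470,220),(280,150),(300,166),(60,120),(320,40)]: print(u,v,P[v-2:v+3,u-2:u+3].reshape(-1,3).mean(0).round(1))
# fingers
for v in range(226,300,8): print(v,[(u,P[v,u].round(0).tolist()) for u in (292,300,304)])
s=np.load('pics/top0.npy'); T=imaging.camera_info('top'); Q=cloud(T,s)
for u,v in [(100,80),(430,330),(250,200),(340,115)]: print('top',Q[v,u].round(1))
# finger/gripper points from scene now
p,d=imaging.grab_frame('scene'); S=imaging.camera_info('scene'); Q=cloud(S,d)
for x,y in [(225,205),(225,216),(222,190),(215,170),(205,160),(250,195),(300,170)]:
  v=int(120+y/3);u=int(150+x/3); print('sc',x,y,w2c(Q[v,u]).round(1))
where()
```

```text
200 60 [262.2  66.5   0.6]
250 190 [ 290.4 -131.5    0.4]
470 220 [ 6.405e+02 -2.382e+02  4.000e-01]
280 150 [351.6 -75.3   8.3]
300 166 [ 377.5 -104.2    8.6]
60 120 [64.9 14.9 40.8]
320 40 [428.6  24.3 207. ]
226 [(292, [346.0, -203.0, -0.0]), (300, [398.0, -93.0, 302.0]), (304, [366.0, -206.0, 1.0])]
234 [(292, [394.0, -92.0, 315.0]), (300, [399.0, -93.0, 315.0]), (304, [401.0, -95.0, 310.0])]
242 [(292, [395.0, -92.0, 326.0]), (300, [400.0, -93.0, 326.0]), (304, [401.0, -94.0, 323.0])]
250 [(292, [396.0, -92.0, 335.0]), (300, [400.0, -94.0, 333.0]), (304, [402.0, -95.0, 332.0])]
258 [(292, [397.0, -93.0, 343.0]), (300, [400.0, -94.0, 341.0]), (304, [402.0, -95.0, 340.0])]
266 [(292, [398.0, -92.0, 352.0]), (300, [401.0, -94.0, 349.0]), (304, [402.0, -95.0, 348.0])]
274 [(292, [398.0, -93.0, 358.0]), (300, [401.0, -95.0, 355.0]), (304, [402.0, -98.0, 350.0])]
282 [(292, [399.0, -92.0, 365.0]), (300, [401.0, -98.0, 357.0]), (304, [402.0, -101.0, 351.0])]
290 [(292, [404.0, -77.0, 396.0]), (300, [407.0, -78.0, 395.0]), (304, [408.0, -78.0, 394.0])]
298 [(292, [404.0, -78.0, 398.0]), (300, [406.0, -79.0, 397.0]), (304, [408.0, -79.0, 397.0])]
top [827.7 517.9   2.6]
top [357.1 -99.7   6.4]
top [590.1 221.4   0. ]
top [738.1  54.1  43.7]
sc 225 205 [-121.4  -30.2  218.5]
sc 225 216 [-97.4  34.8 142.8]
sc 222 190 [-121.2  -30.7  231.1]
sc 215 170 [-121.2  -24.9  243.8]
sc 205 160 [-114.6    2.1  228.1]
sc 250 195 [-108.   -36.5  222.1]
sc 300 170 [-71.9 -36.4 222.1]
t 4.95 tcp ch [-84.   46.  105.3] F [-0.4  0.1  0.5] w 0.4 toolaxes [[-0.16, -0.0, 0.99], [-0.99, 0.0, -0.16], [-0.0, -1.0, -0.0]]
```

```bash
python3 -m pendant '[{"delta_pos":[0,0.2,0],"twist":[0,0,0],"grip":0},{"delta_pos":[0,0.4,0],"twist":[0,0,0],"grip":0},{"delta_pos":[0,0.6,0],"twist":[0,0,0],"grip":0},{"delta_pos":[0,0.8,0],"twist":[0,0,0],"grip":0},{"delta_pos":[0,1,0],"twist":[0,0,0],"grip":0}]' 20
python3 -c "
from h import *
where()"; python3 lid.py 2>/dev/null
python3 - <<'E'
from h import *
p,d=imaging.grab_frame('wrist'); cv2.imwrite('pics/w5.png',cv2.resize(p[180:330,200:440,::-1],(768,480),interpolation=cv2.INTER_CUBIC))
E
```

```text
time_s: 5.45
ee_pos: [439.6, -27.2, 95.2]
ee_rot: [-90.0, -0.0, -99.1]
force: [0.4, -0.3, 2.0]
gripper_width: 0.5
t 5.45 tcp ch [-84.1  46.   95.2] F [ 0.4 -0.3  2. ] w 0.5 toolaxes [[-0.16, -0.0, 0.99], [-0.99, -0.0, -0.16], [0.0, -1.0, -0.0]]
-95 [(242.2, 328), (244.6, 239), (nan, 0)]
-70 [(240.2, 334), (243.6, 311), (121.0, 12)]
-45 [(119.7, 502), (120.2, 782), (120.4, 727)]
-20 [(117.2, 398), (117.3, 495), (117.5, 426)]
5 [(115.5, 395), (115.5, 494), (115.6, 423)]
30 [(113.7, 392), (113.7, 483), (113.8, 418)]
55 [(112.0, 382), (111.8, 480), (112.0, 414)]
80 [(111.3, 386), (110.2, 474), (111.3, 414)]
tab
table z nan
table z nan
```

View pics/w5.png

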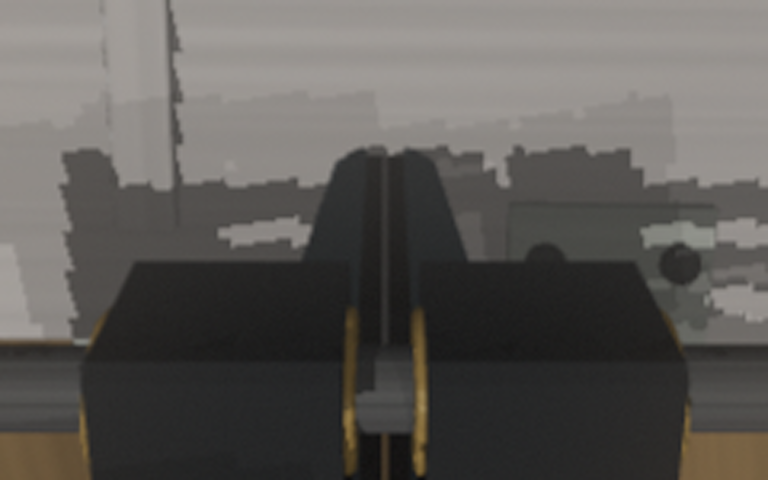

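```bash
python3 -m pendant '[{"delta_pos":[0,0.3,0],"twist":[0,0,0],"grip":0},{"delta_pos":[0,0.6,0],"twist":[0,0,0],"grip":0},{"delta_pos":[0,0.8,0],"twist":[0,0,0],"grip":0},{"delta_pos":[0,1,0],"twist":[0,0,0],"grip":0},{"delta_pos":[0,1.1,0],"twist":[0,0,0],"grip":0}]' 20
python3 -m pendant '[{"delta_pos":[0,0.1,0],"twist":[0,0,0],"grip":0},{"delta_pos":[0,0.15,0],"twist":[0,0,0],"grip":0},{"delta_pos":[0,0.2,0],"twist":[0,0,0],"grip":0},{"delta_pos":[0,0.2,0],"twist":[0,0,0],"grip":0},{"delta_pos":[0,0.2,0],"twist":[0,0,0],"grip":0}]' 20
```

```text
time_s: 6.05
ee_pos: [439.6, -27.2, 84.1]
ee_rot: [-90.0, -0.0, -99.1]
force: [-0.1, -1.1, 1.3]
gripper_width: 0.8
time_s: 6.55
ee_pos: [439.7, -27.0, 82.3]
ee_rot: [-90.0, 0.0, -99.1]
force: [-0.0, -0.0, 1.0]
gripper_width: 0.5
```

```bash
python3 -m pendant '[{"delta_pos":[0,0.05,0],"twist":[0,0,0],"grip":0},{"delta_pos":[0,0.1,0],"twist":[0,0,0],"grip":0},{"delta_pos":[0,0.15,0],"twist":[0,0,0],"grip":0},{"delta_pos":[0,0.2,0],"twist":[0,0,0],"grip":0},{"delta_pos":[0,0.2,0],"twist":[0,0,0],"grip":0}]' 20
python3 lid.py 2>/dev/null
```

```text
time_s: 7.05
ee_pos: [439.7, -27.1, 81.6]
ee_rot: [-90.0, 0.0, -99.1]
force: [-3.8, 0.3, 11.9]
gripper_width: 0.4
-95 [(228.6, 318), (230.7, 243), (nan, 0)]
-70 [(226.5, 320), (230.6, 269), (108.7, 10)]
-45 [(109.5, 490), (109.9, 760), (110.3, 706)]
-20 [(108.9, 382), (108.8, 481), (108.8, 417)]
5 [(108.7, 387), (108.6, 481), (108.6, 415)]
30 [(108.4, 385), (108.3, 478), (108.3, 413)]
55 [(108.1, 383), (107.9, 476), (107.8, 412)]
80 [(108.8, 391), (107.7, 473), (109.0, 410)]
tab
table z nan
table z nan
```

```bash
python3 -m pendant '[{"delta_pos":[0,-3,0],"twist":[0,0,0],"grip":0},{"delta_pos":[0,-7,0],"twist":[0,0,0],"grip":0},{"delta_pos":[3,-10,0],"twist":[0,0,0],"grip":30},{"delta_pos":[7,-12,-2],"twist":[0,0,0],"grip":60},{"delta_pos":[10.5,-12,-4.5],"twist":[0,0,0],"grip":100}]' 20
python3 -m pendant '[{"delta_pos":[0,0,0],"twist":[0,0,0],"grip":100},{"delta_pos":[0,0,0],"twist":[0,0,0],"grip":100},{"delta_pos":[0,0,0],"twist":[0,0,0],"grip":100},{"delta_pos":[0,0,0],"twist":[0,0,0],"grip":100},{"delta_pos":[0,0,0],"twist":[0,0,0],"grip":100}]' 20
python3 - <<'E'
from h import *
where()
c=imaging.camera_info('wrist');p,d=imaging.grab_frame('wrist'); cv2.imwrite('pics/w6.png',p[:,:,::-1]); np.save('pics/w6.npy',d); np.savez('pics/w6c.npz',**c)
cv2.imwrite('pics/w6c.png',cv2.resize(p[20:220,180:440,::-1],(780,600),interpolation=cv2.INTER_CUBIC))
p,d=imaging.grab_frame('top'); cv2.imwrite('pics/t6.png',p[:,:,::-1]); np.save('pics/t6.npy',d)
E
```

```text
time_s: 7.6
ee_pos: [380.5, -125.5, 203.1]
ee_rot: [-89.6, -0.1, -99.0]
force: [0.9, -1.0, -1.7]
gripper_width: 21.7
time_s: 8.1
ee_pos: [379.2, -123.0, 200.1]
ee_rot: [-90.0, 0.0, -99.0]
force: [-0.4, -0.5, -0.4]
gripper_width: 61.5
t 8.1 tcp ch [-188.4   90.3  200.1] F [-0.4 -0.5 -0.4] w 61.5 toolaxes [[-0.16, -0.0, 0.99], [-0.99, 0.0, -0.16], [-0.0, -1.0, -0.0]]
```

View pics/w6.png

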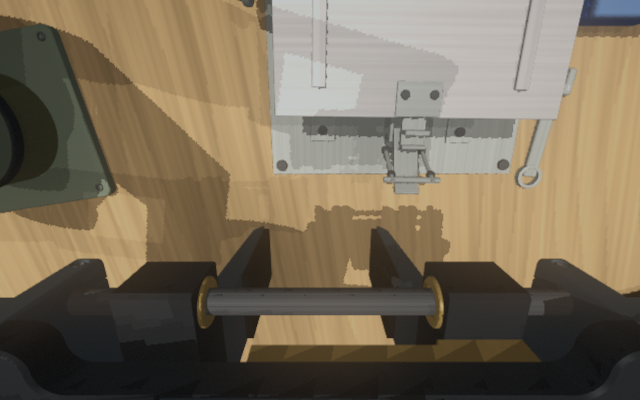

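View pics/w6c.png

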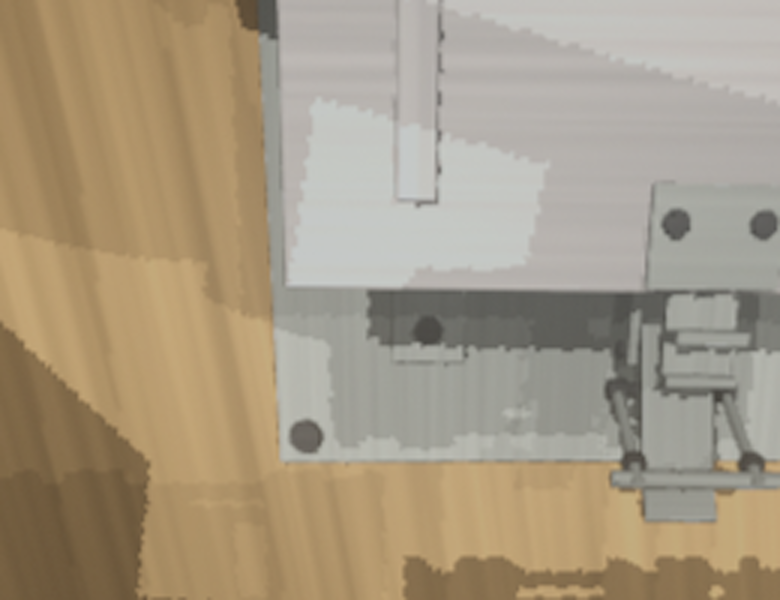

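Run:
```python
from h import *
p=cv2.imread('pics/w6.png'); cv2.imwrite('pics/w6d.png',cv2.resize(p[75:200,360:460],(640,800)[::1] if 0 else (480,600),interpolation=cv2.INTER_CUBIC))
c=dict(np.load('pics/w6c.npz')); d=np.load('pics/w6.npy'); P=cloud(c,d)
q=lambda u,v:(w2c(P[v,u]).round(1).tolist())
for u in range(382,444,4): print(u,[q(u,v) for v in (179,180,181,182)])
print('keeper'); 
for v in range(112,160,2): print(v,q(400,v),q(412,v),q(420,v))
print('edge')
for u in (300,350,500,540): print(u,[q(u,v) for v in range(112,122,2)])
print([q(u,100) for u in range(268,282,2)],[q(u,100) for u in range(552,566,2)])
```

```text
382 [[-192.2, 6.8, 1.8], [-193.7, 6.6, 1.6], [-195.1, 6.5, 1.4], [-196.8, 6.1, -0.0]]
386 [[-166.4, 27.4, 118.5], [-167.3, 27.5, 119.1], [-168.4, 27.2, 118.1], [-196.4, 1.0, 1.3]]
390 [[-166.3, 23.8, 119.0], [-167.2, 23.7, 119.1], [-168.2, 23.7, 119.1], [-196.7, -4.6, 0.4]]
394 [[-166.3, 19.9, 118.7], [-166.9, 20.3, 120.5], [-167.7, 20.4, 121.2], [-173.9, 14.7, 98.7]]
398 [[-166.3, 16.2, 118.9], [-167.2, 16.2, 119.2], [-168.4, 15.8, 118.0], [-169.5, 15.5, 117.4]]
402 [[-166.4, 12.2, 118.4], [-167.4, 12.1, 118.3], [-168.3, 12.2, 118.7], [-169.6, 11.6, 117.0]]
406 [[-166.3, 8.6, 118.8], [-167.3, 8.4, 118.5], [-168.2, 8.4, 118.7], [-169.4, 8.1, 117.9]]
410 [[-166.3, 4.8, 118.7], [-167.1, 4.9, 119.6], [-168.4, 4.4, 118.1], [-169.7, 3.9, 116.7]]
414 [[-166.5, 0.7, 117.8], [-167.3, 0.8, 118.6], [-168.4, 0.6, 118.1], [-169.5, 0.3, 117.5]]
418 [[-166.4, -3.0, 118.1], [-167.1, -2.7, 119.4], [-168.3, -3.2, 118.1], [-169.5, -3.6, 117.2]]
422 [[-166.2, -6.5, 119.1], [-167.3, -6.9, 118.2], [-168.2, -6.9, 118.5], [-169.3, -7.2, 117.9]]
426 [[-166.3, -10.5, 118.4], [-167.3, -10.6, 118.5], [-168.1, 
[... 2191 characters left out ...]
15.2, 9.0]]
350 [[-105.7, 62.9, 110.7], [-107.5, 62.9, 111.6], [-109.3, 62.7, 109.6], [-113.4, 53.1, 9.4], [-115.8, 53.0, 9.6]]
500 [[-105.3, -74.8, 109.6], [-107.0, -75.3, 109.3], [-108.8, -74.8, 110.7], [-110.6, -75.7, 109.7], [-115.2, -134.3, 8.2]]
540 [[-105.2, -111.1, 110.1], [-106.9, -112.0, 109.5], [-108.7, -112.4, 109.4], [-110.4, -111.3, 111.5], [-115.0, -184.3, 8.0]]
[[-92.3, 155.3, 0.9], [-92.5, 151.4, 9.8], [-92.5, 149.1, 8.8], [-95.5, 132.3, 108.5], [-95.5, 130.2, 109.8], [-95.5, 128.4, 109.7], [-95.6, 126.4, 111.7]] [[-94.8, -119.4, 110.6], [-94.8, -121.1, 110.7], [-94.8, -122.6, 111.2], [-94.7, -124.9, 110.5], [-94.7, -127.1, 110.0], [-91.1, -210.8, 1.7], [-91.1, -214.2, 0.5]]
```

View pics/w6d.png

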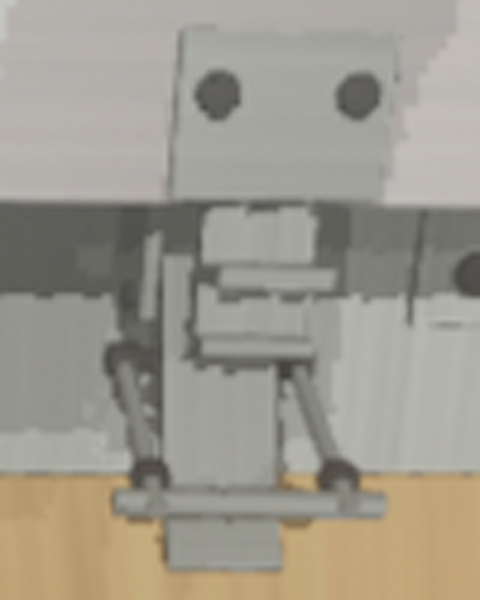

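```bash
sed -i 's/^CH=.*/CH=[496.5,48.9,np.radians(80.4)]/' h.py
python3 - <<'E'
from h import *
c=dict(np.load('pics/w6c.npz')); d=np.load('pics/w6.npy'); P=cloud(c,d)
R=toolR(); 
st=[379.2,-123.0,200.1]; st2=state(); print(st2['ee_pos'],st2['gripper_width'])
Rm=Ro.from_euler('xyz',st2['ee_rot'],degrees=True).as_matrix()
for u in (258,262,266,270,374,378,382,390): print(u,[(v,((P[v,u]-st)@Rm).round(0).tolist()) for v in range(224,262,4)])
where(); go([-167.5,0,160])
E
```

```text
[ 379.05898132 -123.18795091  200.1680624 ] 69.80505324057937
258 [(224, [70.0, 201.0, -87.0]), (228, [-17.0, -32.0, -37.0]), (232, [-17.0, -38.0, -35.0]), (236, [-18.0, -45.0, -34.0]), (240, [-16.0, -47.0, -34.0]), (244, [-84.0, -199.0, 0.0]), (248, [-16.0, -57.0, -32.0]), (252, [-16.0, -62.0, -31.0]), (256, [-14.0, -62.0, -31.0]), (260, [-12.0, -63.0, -31.0])]
262 [(224, [69.0, 200.0, -82.0]), (228, [-17.0, -32.0, -34.0]), (232, [-16.0, -35.0, -34.0]), (236, [-16.0, -41.0, -32.0]), (240, [-16.0, -46.0, -32.0]), (244, [-16.0, -51.0, -31.0]), (248, [-14.0, -52.0, -31.0]), (252, [-11.0, -52.0, -31.0]), (256, [-10.0, -53.0, -31.0]), (260, [-8.0, -55.0, -31.0])]
266 [(224, [69.0, 199.0, -76.0]), (228, [-16.0, -28.0, -32.0]), (232, [-16.0, -36.0, -31.0]), (236, [-14.0, -38.0, -31.0]), (240, [-13.0, -39.0, -31.0]), (244, [-11.0, -41.0, -31.0]), (248, [-8.0, -40.0, -31.0]), (252, [-6.0, -41.0, -31.0]), (256, [-4.0, -42.0, -31.0]), (260, [-2.0, -43.0, -31.0])]
270 [(224, [69.0, 199.0, -70.0]), (228, [75.0, 199.0, -70.0]), (232, [82.0, 200.0, -71.0]), (236, [87.0, 198.0, -71.0]), (240, [93.0
[... 830 characters left out ...]
 36.0]), (236, [-17.0, -44.0, 35.0]), (240, [-16.0, -48.0, 34.0]), (244, [-16.0, -52.0, 33.0]), (248, [-16.0, -57.0, 32.0]), (252, [-16.0, -62.0, 31.0]), (256, [-15.0, -65.0, 31.0]), (260, [-13.0, -65.0, 31.0])]
390 [(224, [69.0, 198.0, 99.0]), (228, [76.0, 201.0, 100.0]), (232, [82.0, 201.0, 100.0]), (236, [-17.0, -45.0, 39.0]), (240, [-18.0, -50.0, 38.0]), (244, [-17.0, -55.0, 37.0]), (248, [-17.0, -59.0, 36.0]), (252, [-17.0, -64.0, 35.0]), (256, [-16.0, -66.0, 34.0]), (260, [-16.0, -71.0, 33.0])]
t 8.2 tcp ch [-189.3   87.1  200.2] F [-0.3 -0.2 -0.6] w 69.8 toolaxes [[-0.16, -0.0, 0.99], [-0.99, 0.0, -0.16], [-0.0, -1.0, -0.0]]
dpos [-2.08, 4.01, 8.73] twist [0.0, 0.6, -0.0] dist mm 98.4
```

```bash
python3 -m pendant '[{"delta_pos":[-0.5,0.5,2],"twist":[0,0.6,0],"grip":100},{"delta_pos":[-1,1.5,4],"twist":[0,0.6,0],"grip":100},{"delta_pos":[-1.5,2.5,6],"twist":[0,0.6,0],"grip":100},{"delta_pos":[-2.1,3.5,8],"twist":[0,0.6,0],"grip":100},{"delta_pos":[-2.1,4,8.7],"twist":[0,0.6,0],"grip":100}]' 20
python3 - <<'E'
from h import *
where(); go([-167.5,0,78])
c=imaging.camera_info('wrist');p,d=imaging.grab_frame('wrist'); cv2.imwrite('pics/w7.png',p[:,:,::-1]); P=cloud(c,d)
for v in range(110,260,3):
  q=w2c(P[v,330]); 
  print(v,q.round(1)) if q[2]>60 else 0
E
```

```text
time_s: 8.7
ee_pos: [469.3, -116.1, 159.3]
ee_rot: [-90.0, 0.0, -99.6]
force: [-0.3, 0.1, 0.8]
gripper_width: 91.0
t 8.7 tcp ch [-167.2   -0.7  159.3] F [-0.3  0.1  0.8] w 91.0 toolaxes [[-0.17, -0.0, 0.99], [-0.99, 0.0, -0.17], [-0.0, -1.0, -0.0]]
dpos [0.03, 8.13, -0.06] twist [0.0, 0.0, -0.0] dist mm 81.3
110 [-83.   -8.7 115.4]
113 [-85.2  -8.8 114. ]
116 [-87.4  -8.8 112.8]
119 [-89.7  -8.9 113.1]
122 [-91.9  -8.9 113.8]
125 [-94.2  -8.9 112.7]
128 [-96.5  -8.9 113.1]
131 [-98.9  -9.  112.7]
134 [-101.1   -8.9  114.2]
137 [-103.5   -9.   112.5]
140 [-105.7   -9.   114.3]
143 [-108.2   -9.   113.2]
146 [-111.5   -9.3  105.1]
149 [-114.    -9.3  104.6]
152 [-116.5   -9.4  104.8]
155 [-118.9   -9.4  104.9]
158 [-121.    -9.3  107.8]
161 [-121.6   -9.   119.6]
164 [-124.2   -9.   118.7]
167 [-128.9   -9.5  105.8]
170 [-131.5   -9.5  105.7]
173 [-134.    -9.5  106.3]
176 [-135.4   -9.3  111.5]
179 [-137.6   -9.3  113.2]
182 [-146.2  -10.2   87.3]
185 [-148.6  -10.2   88.9]
188 [-151.3  -10.2   89.3]
191 [-153.7  -10.1   91.2]
194 [-156.2  -10.1   92.4]
197 [-158.7  -10.1   93.7]
200 [-161.1  -10.1   95. ]
203 [-163.8  -10.1   95.6]
206 [-166.7  -10.1   95.5]
209 [-168.9  -10.1   97.5]
212 [-164.7   -9.4  118.5]
215 [-167.1   -9.4  119.3]
218 [-176.5  -10.1  100.6]
221 [-177.9  -10.   104.8]
224 [-181.   -10.   104.1]
227 [-183.1  -10.   106. ]
```

View pics/w7.png

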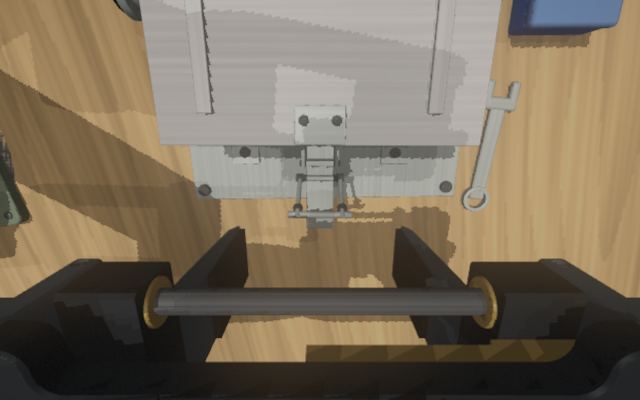

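```bash
python3 -m pendant '[{"delta_pos":[0,2,0],"twist":[0,0,0],"grip":100},{"delta_pos":[0,4,0],"twist":[0,0,0],"grip":100},{"delta_pos":[0,6,0],"twist":[0,0,0],"grip":100},{"delta_pos":[0,7.5,0],"twist":[0,0,0],"grip":100},{"delta_pos":[0,8.2,0],"twist":[0,0,0],"grip":80}]' 8
python3 -m pendant '[{"delta_pos":[0,0,0],"twist":[0,0,0],"grip":70},{"delta_pos":[0,0,0],"twist":[0,0,0],"grip":65},{"delta_pos":[0,0,0],"twist":[0,0,0],"grip":60},{"delta_pos":[0,0,0],"twist":[0,0,0],"grip":55},{"delta_pos":[0,0,0],"twist":[0,0,0],"grip":50}]' 8
python3 -m pendant '[{"delta_pos":[0,0,0],"twist":[0,0,0],"grip":48},{"delta_pos":[0,0,0],"twist":[0,0,0],"grip":45},{"delta_pos":[0,0,0],"twist":[0,0,0],"grip":40},{"delta_pos":[0,0,0],"twist":[0,0,0],"grip":40},{"delta_pos":[0,0,0],"twist":[0,0,0],"grip":40}]' 10
python3 - <<'E'
from h import *
where()
p,d=imaging.grab_frame('wrist'); cv2.imwrite('pics/w8.png',cv2.resize(p[120:320,190:450,::-1],(780,600),interpolation=cv2.INTER_CUBIC))
E
```

```text
time_s: 9.25
ee_pos: [466.4, -116.6, 77.5]
ee_rot: [-90.1, -0.0, -99.7]
force: [1.2, 0.1, 0.8]
gripper_width: 86.2
time_s: 9.75
ee_pos: [468.7, -117.0, 79.1]
ee_rot: [-89.9, -0.0, -99.7]
force: [0.1, 0.5, 1.4]
gripper_width: 53.6
time_s: 10.25
ee_pos: [468.6, -117.2, 78.8]
ee_rot: [-89.9, -0.0, -99.7]
force: [1.7, -3.6, 4.4]
gripper_width: 53.5
t 10.25 tcp ch [-168.4   -0.2   78.8] F [ 1.7 -3.6  4.4] w 53.5 toolaxes [[-0.17, 0.0, 0.99], [-0.99, -0.0, -0.17], [0.0, -1.0, 0.0]]
```

View pics/w8.png

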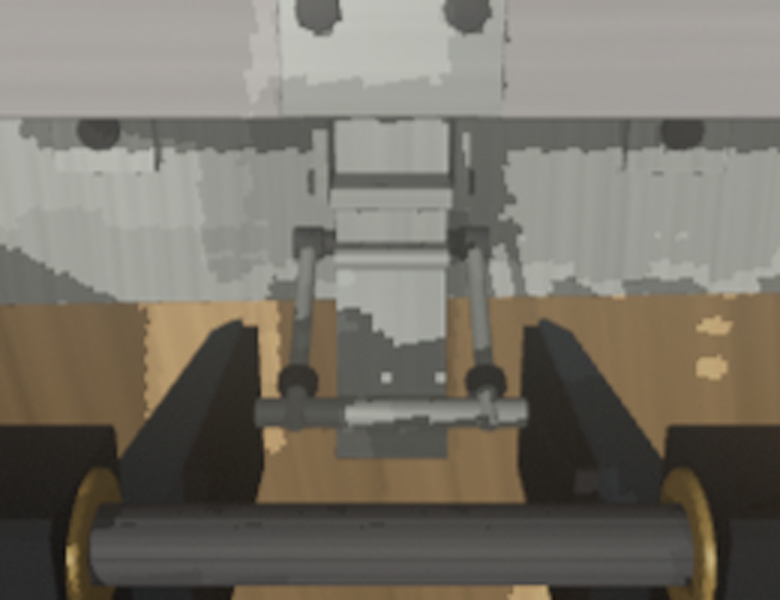

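```bash
python3 -m pendant '[{"delta_pos":[-0.2,-0.1,0],"twist":[0,0,0],"grip":40},{"delta_pos":[-0.4,-0.2,0],"twist":[0,0,0],"grip":40},{"delta_pos":[-0.7,-0.3,0],"twist":[0,0,0],"grip":40},{"delta_pos":[-1.1,-0.4,0],"twist":[0,0,0],"grip":40},{"delta_pos":[-1.1,-0.4,0],"twist":[0,0,0],"grip":40}]' 20
python3 - <<'E'
from h import *
where()
E
python3 -m pendant '[{"delta_pos":[-0.3,-0.05,0],"twist":[0,0,0],"grip":40},{"delta_pos":[-0.6,-0.1,0],"twist":[0,0,0],"grip":40},{"delta_pos":[-0.9,-0.15,0],"twist":[0,0,0],"grip":40},{"delta_pos":[-1.1,-0.15,0],"twist":[0,0,0],"grip":40},{"delta_pos":[-1.1,-0.15,0],"twist":[0,0,0],"grip":40}]' 20
python3 - <<'E'
from h import *
where()
p,d=imaging.grab_frame('wrist'); cv2.imwrite('pics/w9.png',cv2.resize(p[120:320,190:450,::-1],(780,600),interpolation=cv2.INTER_CUBIC))
E
```

```text
time_s: 10.8
ee_pos: [470.5, -105.6, 82.7]
ee_rot: [-89.9, 0.0, -99.6]
force: [3.0, -4.0, 5.1]
gripper_width: 52.7
t 10.8 tcp ch [-156.6   -0.2   82.7] F [ 3.  -4.   5.1] w 52.7 toolaxes [[-0.17, 0.0, 0.99], [-0.99, -0.0, -0.17], [-0.0, -1.0, 0.0]]
time_s: 11.3
ee_pos: [472.2, -94.5, 83.8]
ee_rot: [-89.9, 0.0, -99.7]
force: [5.2, -2.3, 2.6]
gripper_width: 52.5
t 11.3 tcp ch [-145.4    0.    83.8] F [ 5.2 -2.3  2.6] w 52.5 toolaxes [[-0.17, 0.0, 0.99], [-0.99, 0.0, -0.17], [-0.0, -1.0, 0.0]]
```

View pics/w9.png

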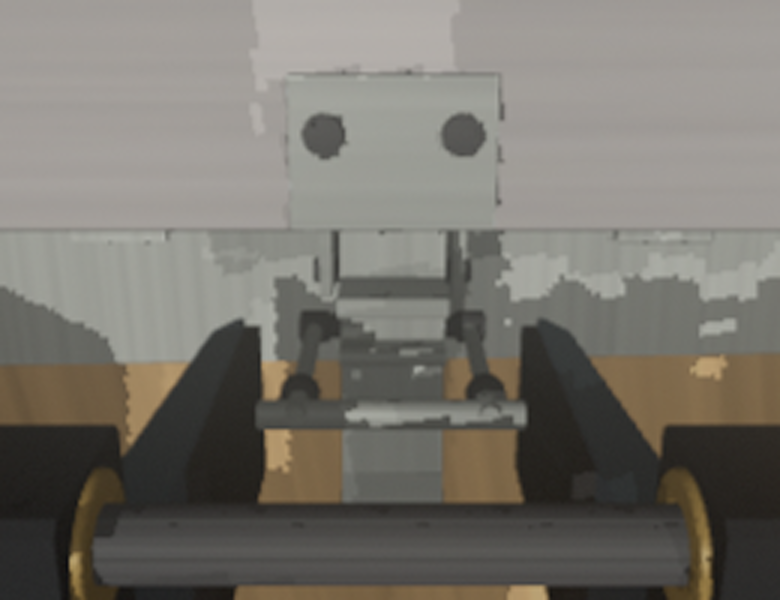

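```bash
cat > pin.py <<'E'
from h import *
where()
c=imaging.camera_info('wrist');p,d=imaging.grab_frame('wrist'); P=cloud(c,d)
last=None
for v in range(190,270,2):
  q=w2c(P[v,310]); q2=w2c(P[v,330]); 
  if q[2]>98: print(v,q.round(1),q2.round(1))
E
python3 pin.py
```

```text
t 11.35 tcp ch [-145.5   -0.    83.8] F [ 4.9 -3.   3.1] w 52.5 toolaxes [[-0.17, 0.0, 0.99], [-0.99, 0.0, -0.17], [-0.0, -1.0, 0.0]]
190 [-105.6    5.4  113.6] [-105.6   -6.2  113.4]
192 [-107.1    5.5  112.1] [-106.7   -6.2  113.8]
194 [-108.     5.4  113.5] [-108.3   -6.2  112.5]
196 [-111.4    5.7  105.8] [-111.4   -6.5  105.9]
198 [-112.8    5.7  105. ] [-112.6   -6.5  106. ]
200 [-114.1    5.8  105.1] [-113.8   -6.5  106.3]
202 [-115.4    5.8  105.2] [-115.2   -6.5  105.9]
204 [-116.8    5.8  104.8] [-116.5   -6.5  105.9]
206 [-117.9    5.8  105.3] [-118.1   -6.6  104.8]
208 [-119.4    5.8  104.6] [-119.1   -6.6  105.7]
210 [-120.4    5.8  105.6] [-120.2   -6.6  106.2]
212 [-121.4    5.8  106.5] [-121.5   -6.6  106.4]
214 [-121.1    5.7  111.2] [-121.6   -6.4  109.8]
216 [-121.2    5.6  114.6] [-121.4   -6.3  114.1]
218 [-121.4    5.5  117.3] [-121.2   -6.2  118. ]
220 [-122.3    5.5  118.3] [-122.    -6.1  119.3]
222 [-123.4    5.4  118.8] [-123.    -6.1  119.8]
224 [-124.3    5.4  119.6] [-124.5   -6.2  119.1]
226 [-130.8    5.9  106.2] [-131.    -6.7  105.7]
228 [-132.2    5.9  106. ] [-132.4   -6.7  105.6]
230 [-134.2    6.   104.5] [-133.8   -6.7  105.6]
232 [-135.4    6.   104.8] [-134.7   -6.7  106.6]
234 [-135.2    5.9  108.5] [-134.9   -6.6  109.3]
236 [-135.7    5.8  110.7] [-135.5   -6.5  111.1]
238 [-136.7    5.8  111.5] [-136.6   -6.5  111.8]
240 [-137.4    5.8  112.9] [-138.    -6.5  111.5]
254 [-142.2    5.6  122.1] [-142.3   -6.2  121.9]
256 [-142.9    5.5  123.3] [-143.1   -6.2  123. ]
258 [-143.9    5.5  123.9] [-143.7   -6.1  124.4]
260 [-144.7    5.5  124.8] [-145.9   -6.2  122.7]
262 [-147.3    5.6  122.5] [-146.9   -6.2  123.3]
```

```bash
python3 -m pendant '[{"delta_pos":[-0.35,0,0],"twist":[0,0,0],"grip":40},{"delta_pos":[-0.7,0.05,0],"twist":[0,0,0],"grip":40},{"delta_pos":[-1.05,0.1,0],"twist":[0,0,0],"grip":40},{"delta_pos":[-1.45,0.15,0],"twist":[0,0,0],"grip":40},{"delta_pos":[-1.45,0.15,0],"twist":[0,0,0],"grip":40}]' 20
python3 pin.py | tail -22
```

```text
time_s: 11.9
ee_pos: [474.6, -80.1, 81.7]
ee_rot: [-90.0, 0.0, -99.6]
force: [6.4, -2.0, -0.8]
gripper_width: 52.5
220 [-108.9    5.7  112.9] [-108.8   -6.2  113.3]
222 [-112.9    5.9  105.6] [-113.2   -6.5  104.9]
224 [-114.6    6.   104.7] [-114.4   -6.5  105.3]
226 [-115.5    5.9  105.8] [-116.1   -6.5  104.2]
228 [-116.8    6.   105.8] [-117.5   -6.6  104.1]
230 [-118.8    6.   104.2] [-117.9   -6.5  106.6]
232 [-119.6    6.   105.6] [-120.    -6.6  104.7]
234 [-121.     6.   105.4] [-121.2   -6.6  105.1]
236 [-121.4    6.   107.7] [-121.2   -6.5  108.1]
238 [-121.3    5.9  111.1] [-121.2   -6.4  111.2]
240 [-121.     5.7  114.7] [-121.5   -6.3  113.5]
242 [-121.6    5.7  116.2] [-121.1   -6.2  117.4]
244 [-121.3    5.6  119.7] [-121.8   -6.1  118.7]
246 [-122.5    5.6  119.9] [-122.6   -6.1  119.6]
248 [-124.     5.6  119.5] [-123.8   -6.1  119.8]
250 [-131.7    6.1  106.1] [-132.5   -6.7  104.7]
252 [-133.6    6.2  105.1] [-133.2   -6.6  106.1]
254 [-127.5    5.6  120.2] [-127.4   -6.1  120.3]
256 [-128.2    5.6  121.3] [-128.5   -6.1  120.9]
258 [-129.6    5.6  121.2] [-129.4   -6.1  121.6]
260 [-130.3    5.6  122.3] [-130.4   -6.1  122.2]
262 [-132.6    5.7  120.5] [-132.4   -6.1  120.9]
```

```bash
python3 -m pendant '[{"delta_pos":[0,0.2,0],"twist":[0,0,0],"grip":40},{"delta_pos":[0,0.35,0],"twist":[0,0,0],"grip":40},{"delta_pos":[0,0.5,0],"twist":[0,0,0],"grip":40},{"delta_pos":[0,0.6,0],"twist":[0,0,0],"grip":40},{"delta_pos":[0,0.6,0],"twist":[0,0,0],"grip":40}]' 20
python3 -m pendant '[{"delta_pos":[0,0.1,0],"twist":[0,0,0],"grip":40},{"delta_pos":[0,0.2,0],"twist":[0,0,0],"grip":40},{"delta_pos":[0,0.3,0],"twist":[0,0,0],"grip":40},{"delta_pos":[0,0.4,0],"twist":[0,0,0],"grip":40},{"delta_pos":[0,0.4,0],"twist":[0,0,0],"grip":40}]' 20
python3 pin.py | tail -22
```

```text
time_s: 12.45
ee_pos: [474.6, -80.6, 76.3]
ee_rot: [-89.9, 0.0, -99.7]
force: [5.5, -1.3, 3.1]
gripper_width: 52.5
time_s: 12.95
ee_pos: [474.6, -80.6, 72.5]
ee_rot: [-89.9, 0.0, -99.7]
force: [5.7, -1.7, 2.7]
gripper_width: 52.3
226 [-112.4    5.6  105.5] [-112.6   -6.3  105. ]
228 [-113.7    5.6  105.6] [-113.8   -6.2  105.3]
230 [-115.5    5.6  104.1] [-115.2   -6.3  105. ]
232 [-116.2    5.6  105.6] [-116.3   -6.3  105.4]
234 [-117.5    5.6  105.6] [-117.3   -6.3  106.1]
236 [-119.3    5.7  104.4] [-118.5   -6.2  106.4]
238 [-120.1    5.7  105.5] [-120.9   -6.4  103.6]
240 [-121.7    5.7  104.8] [-121.5   -6.3  105.3]
242 [-120.7    5.5  109.8] [-121.2   -6.2  108.8]
244 [-121.4    5.5  111.2] [-121.3   -6.1  111.5]
246 [-121.6    5.4  113.5] [-120.9   -6.   115.1]
248 [-121.5    5.3  116.3] [-121.6   -5.9  116.2]
250 [-121.     5.2  119.9] [-121.2   -5.8  119.4]
252 [-122.7    5.3  118.9] [-122.3   -5.8  119.7]
254 [-123.7    5.3  119.4] [-124.2   -5.9  118.5]
256 [-124.7    5.3  119.9] [-124.5   -5.8  120.3]
258 [-129.7    5.6  112.5] [-129.5   -6.1  112.9]
260 [-131.2    5.6  112.1] [-130.8   -6.1  113. ]
262 [-132.9    5.6  111.4] [-132.7   -6.2  111.9]
264 [-135.4    5.7  109.2] [-135.6   -6.3  109. ]
266 [-135.7    5.7  111.2] [-135.3   -6.2  111.9]
268 [-136.3    5.6  112.5] [-136.6   -6.2  111.9]
```

```bash
python3 -m pendant '[{"delta_pos":[0,0.05,0],"twist":[0,0,0],"grip":40},{"delta_pos":[0,0.1,0],"twist":[0,0,0],"grip":40},{"delta_pos":[0,0.15,0],"twist":[0,0,0],"grip":40},{"delta_pos":[0,0.2,0],"twist":[0,0,0],"grip":40},{"delta_pos":[0,0.2,0],"twist":[0,0,0],"grip":40}]' 20
python3 pin.py | tail -12
```

```text
time_s: 13.5
ee_pos: [474.7, -80.5, 71.1]
ee_rot: [-89.9, 0.0, -99.7]
force: [3.7, -0.4, 8.3]
gripper_width: 52.6
246 [-120.9    5.3  113.3] [-121.    -6.1  113.2]
248 [-121.2    5.3  115.4] [-121.2   -6.   115.4]
250 [-121.1    5.2  118.1] [-121.2   -5.9  118.1]
252 [-121.4    5.1  120. ] [-122.1   -5.9  118.6]
254 [-122.8    5.2  119.6] [-122.8   -5.9  119.6]
256 [-124.1    5.2  119.5] [-124.6   -5.9  118.6]
258 [-130.     5.5  110.5] [-130.1   -6.2  110.3]
260 [-130.8    5.5  111.3] [-130.7   -6.2  111.6]
262 [-132.3    5.5  111. ] [-132.6   -6.2  110.6]
264 [-134.8    5.6  108.7] [-135.4   -6.3  107.8]
266 [-135.5    5.6  110. ] [-135.7   -6.3  109.6]
268 [-136.     5.6  111.5] [-136.5   -6.3  110.7]
```

```bash
python3 -m pendant '[{"delta_pos":[0,0,0],"twist":[0,0,0],"grip":65},{"delta_pos":[0,0,0],"twist":[0,0,0],"grip":75},{"delta_pos":[0,0,0],"twist":[0,0,0],"grip":85},{"delta_pos":[0,0,0],"twist":[0,0,0],"grip":85},{"delta_pos":[0,-0.5,0],"twist":[0,0,0],"grip":85}]' 20
python3 -m pendant '[{"delta_pos":[0,-2,0],"twist":[0,0,0],"grip":85},{"delta_pos":[0,-5,0],"twist":[0,0,0],"grip":85},{"delta_pos":[3,-8,0],"twist":[0,0,0],"grip":60},{"delta_pos":[6,-11,0],"twist":[0,0,0],"grip":30},{"delta_pos":[9,-12,0],"twist":[0,0,0],"grip":0}]' 20
python3 - <<'E'
from h import *
where()
c=imaging.camera_info('wrist');p,d=imaging.grab_frame('wrist'); cv2.imwrite('pics/w10.png',cv2.resize(p[60:260,190:450,::-1],(780,600),interpolation=cv2.INTER_CUBIC)) ; np.save('pics/w10.npy',d); np.savez('pics/w10c.npz',**c)
P=cloud(c,d)
for v in range(150,230,2): print(v,w2c(P[v,319]).round(1))
E
```

```text
time_s: 14.05
ee_pos: [472.5, -80.4, 74.5]
ee_rot: [-90.2, 0.0, -99.7]
force: [0.0, -0.4, -0.0]
gripper_width: 77.5
time_s: 14.55
ee_pos: [460.0, -170.8, 198.9]
ee_rot: [-89.7, -0.1, -99.6]
force: [1.2, 0.7, 0.8]
gripper_width: 56.5
t 14.55 tcp ch [-222.7   -0.7  198.9] F [1.2 0.7 0.8] w 56.5 toolaxes [[-0.17, 0.01, 0.99], [-0.99, -0.0, -0.17], [0.0, -1.0, 0.01]]
150 [-182.3   -0.8   49.3]
152 [-184.7   -0.8   48.4]
154 [-193.4   -0.9    2.2]
156 [-196.3   -0.9   -0. ]
158 [-198.8   -0.9    1. ]
160 [-201.5   -0.9    0.6]
162 [-204.3   -0.9   -0.4]
164 [-206.9   -0.9    0. ]
166 [-209.7   -0.9   -0.4]
168 [-212.5   -0.9   -1.1]
170 [-214.7   -0.9    1.5]
172 [-217.7   -0.9   -0.3]
174 [-220.2   -0.8    1.1]
176 [-223.    -0.8    0.7]
178 [-225.7   -0.8    0.7]
180 [-228.3   -0.8    1.4]
182 [-2.313e+02 -8.000e-01  1.000e-01]
184 [-233.7   -0.8    1.6]
186 [-236.7   -0.8    1. ]
188 [-2.397e+02 -8.000e-01  2.000e-01]
190 [-242.1   -0.8    1.7]
192 [-245.    -0.8    1.3]
194 [-247.8   -0.8    1.2]
196 [-2.509e+02 -8.000e-01  1.000e-01]
198 [-2.539e+02 -8.000e-01 -2.000e-01]
200 [-256.5   -0.8    0.7]
202 [-259.4   -0.8    0.4]
204 [-262.3   -0.8    0.5]
206 [-264.8   -0.8    1.8]
208 [-268.    -0.7    0.8]
210 [-270.6   -0.7    1.6]
212 [-273.8   -0.7    0.9]
214 [-276.9   -0.7    0.4]
216 [-279.8   -0.7    0.8]
218 [-282.9   -0.7    0.3]
220 [-286.1   -0.7   -0.4]
222 [-289.    -0.7    0. ]
224 [-290.9   -0.7    2.8]
226 [-294.5   -0.7    1.3]
228 [-2.98e+02 -7.00e-01  1.00e-01]
```

View pics/w10.png

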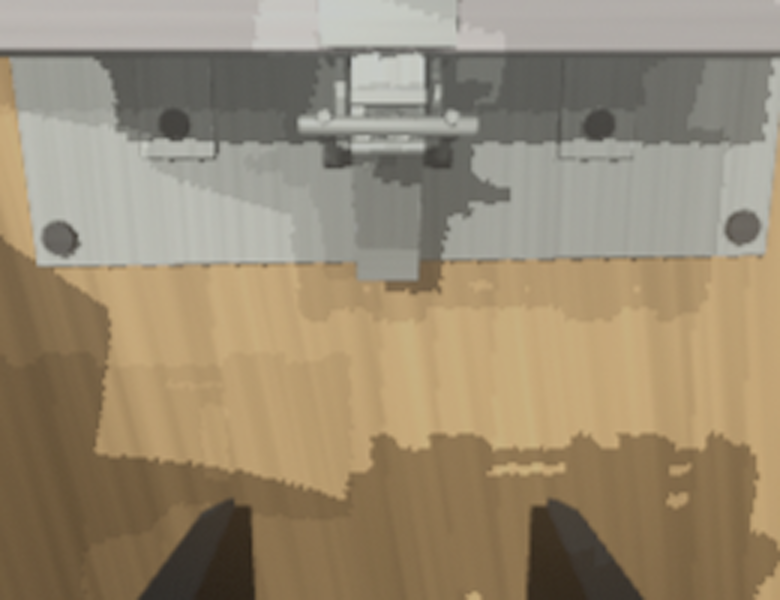

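Run:
```python
from h import *
where(); go([-215,0,110],30)
```

```text
t 14.6 tcp ch [-226.9   -1.1  199.3] F [ 0.2 -3.1  0.9] w 52.7 toolaxes [[-0.17, 0.01, 0.99], [-0.99, -0.01, -0.17], [0.01, -1.0, 0.01]]
dpos [-1.24, 8.92, -0.17] twist [-0.4, -0.0, 30.3] dist mm 90.1
```

```bash
python3 -m pendant '[{"delta_pos":[-0.3,2,0],"twist":[0,0,6],"grip":0},{"delta_pos":[-0.6,4,0],"twist":[0,0,13],"grip":0},{"delta_pos":[-0.9,6,0],"twist":[0,0,20],"grip":0},{"delta_pos":[-1,8,0],"twist":[0,0,26],"grip":0},{"delta_pos":[-1,8.9,0],"twist":[0,0,30],"grip":0}]' 20
python3 -m pendant '[{"delta_pos":[0,0,0],"twist":[0,0,0],"grip":0},{"delta_pos":[0,0,0],"twist":[0,0,0],"grip":0},{"delta_pos":[0,0,0],"twist":[0,0,0],"grip":0},{"delta_pos":[0,0,0],"twist":[0,0,0],"grip":0},{"delta_pos":[0,0,0],"twist":[0,0,0],"grip":0}]' 20
python3 - <<'E'
from h import *
where(); go([-190,0,55],30)
c=imaging.camera_info('wrist');p,d=imaging.grab_frame('wrist'); cv2.imwrite('pics/w11.png',p[:,:,::-1])
P=cloud(c,d); a=[w2c(q) for q in P[:,319]]
print([ (v,a[v][[0,2]].round(0).tolist()) for v in range(0,260,6)])
E
```

```text
time_s: 15.1
ee_pos: [459.4, -159.7, 104.7]
ee_rot: [-90.2, 30.3, -99.9]
force: [0.3, 0.4, 0.9]
gripper_width: 12.2
time_s: 15.6
ee_pos: [461.0, -159.1, 107.4]
ee_rot: [-89.9, 29.9, -99.5]
force: [0.6, 0.6, 0.2]
gripper_width: 0.4
t 15.6 tcp ch [-211.     0.3  107.4] F [0.6 0.6 0.2] w 0.4 toolaxes [[-0.14, 0.08, 0.99], [-0.85, 0.49, -0.17], [-0.5, -0.87, 0.0]]
dpos [0.79, 5.59, 0.02] twist [-0.1, 0.1, 0.1] dist mm 56.4
[(0, [-12.0, 110.0]), (6, [-18.0, 110.0]), (12, [-25.0, 111.0]), (18, [-30.0, 110.0]), (24, [-36.0, 110.0]), (30, [-42.0, 110.0]), (36, [-48.0, 110.0]), (42, [-53.0, 110.0]), (48, [-59.0, 110.0]), (54, [-65.0, 110.0]), (60, [-71.0, 111.0]), (66, [-76.0, 111.0]), (72, [-83.0, 113.0]), (78, [-89.0, 113.0]), (84, [-95.0, 114.0]), (90, [-100.0, 115.0]), (96, [-105.0, 114.0]), (102, [-109.0, 113.0]), (108, [-110.0, 105.0]), (114, [-123.0, 120.0]), (120, [-125.0, 113.0]), (126, [-126.0, 106.0]), (132, [-133.0, 110.0]), (138, [-139.0, 111.0]), (144, [-139.0, 101.0]), (150, [-135.0, 81.0]), (156, [-139.0, 77.0]), (162, [-144.0, 75.0]), (168, [-148.0, 70.0]), (174, [-152.0, 67.0]), (180, [-157.0, 64.0]), (186, [-162.0, 61.0]), (192, [-166.0, 57.0]), (198, [-171.0, 54.0]), (204, [-176.0, 51.0]), (210, [-181.0, 48.0]), (216, [-180.0, 9.0]), (222, [-185.0, 0.0]), (228, [-191.0, 1.0]), (234, [-198.0, 2.0]), (240, [-204.0, 2.0]), (246, [-210.0, 1.0]), (252, [-217.0, 3.0]), (258, [-223.0, 0.0])]
```

View pics/w11.png

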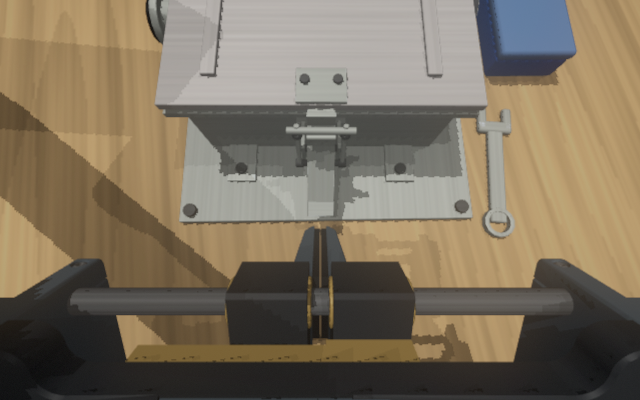

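Run:
```python
from h import *
go([-182,0,42],30)
```

```text
dpos [0.73, 7.1, 0.03] twist [-0.1, 0.0, 0.1] dist mm 71.4
```

```bash
python3 -m pendant '[{"delta_pos":[0.2,2,0],"twist":[0,0,0],"grip":0},{"delta_pos":[0.4,4,0],"twist":[0,0,0],"grip":0},{"delta_pos":[0.6,5.5,0],"twist":[0,0,0],"grip":0},{"delta_pos":[0.7,6.5,0],"twist":[0,0,0],"grip":0},{"delta_pos":[0.7,7.1,0],"twist":[0,0,0],"grip":0}]' 20
python3 - <<'E'
from h import *
where()
import math
ax=np.array([-130,73.])
for th in (.96,.8,.65,.5,.35,.2,.1,0):
  r=42;C=ax+r*np.array([-math.sin(th),-math.cos(th)])+8*np.array([-math.cos(th),math.sin(th)])
  print(th,(C+[0,-32]).round(1)); go([C[0],0,C[1]-32],30)
E
```

```text
time_s: 16.15
ee_pos: [465.5, -130.1, 41.0]
ee_rot: [-90.0, 30.0, -99.7]
force: [0.2, -0.3, -0.0]
gripper_width: 0.5
t 16.15 tcp ch [-181.6    0.7   41. ] F [ 0.2 -0.3 -0. ] w 0.5 toolaxes [[-0.15, 0.08, 0.99], [-0.85, 0.49, -0.17], [-0.5, -0.87, -0.0]]
0.96 [-169.    23.5]
dpos [-0.21, 2.15, 0.07] twist [-0.0, -0.0, -0.0] dist mm 21.7
0.8 [-165.7   17.5]
dpos [-0.2, 2.84, 0.07] twist [-0.0, -0.0, -0.0] dist mm 28.5
0.65 [-161.8   12.4]
dpos [-0.29, 3.47, 0.07] twist [-0.0, -0.0, -0.0] dist mm 34.8
0.5 [-157.2    8. ]
dpos [-0.47, 4.09, 0.07] twist [-0.0, -0.0, -0.0] dist mm 41.1
0.35 [-151.9    4.3]
dpos [-0.73, 4.67, 0.07] twist [-0.0, -0.0, -0.0] dist mm 47.3
0.2 [-146.2    1.4]
dpos [-1.09, 5.2, 0.07] twist [-0.0, -0.0, -0.0] dist mm 53.2
0.1 [-142.2    0. ]
dpos [-1.37, 5.53, 0.07] twist [-0.0, -0.0, -0.0] dist mm 56.9
0 [-138.   -1.]
dpos [-1.68, 5.82, 0.07] twist [-0.0, -0.0, -0.0] dist mm 60.6
```

```bash
python3 -m pendant '[{"delta_pos":[-0.1,0.8,0.07],"twist":[0,0,0],"grip":0},{"delta_pos":[-0.2,1.4,0.07],"twist":[0,0,0],"grip":0},{"delta_pos":[-0.2,1.8,0.07],"twist":[0,0,0],"grip":0},{"delta_pos":[-0.2,2.1,0.07],"twist":[0,0,0],"grip":0},{"delta_pos":[-0.2,2.4,0.07],"twist":[0,0,0],"grip":0}]' 20
python3 - <<'E'
from h import *
where()
E
python3 -m pendant '[{"delta_pos":[0,0.1,0],"twist":[0,0,0],"grip":0},{"delta_pos":[0,0.2,0],"twist":[0,0,0],"grip":0},{"delta_pos":[0,0.3,0],"twist":[0,0,0],"grip":0},{"delta_pos":[0,0.4,0],"twist":[0,0,0],"grip":0},{"delta_pos":[0,0.45,0],"twist":[0,0,0],"grip":0}]' 20
python3 - <<'E'
from h import *
where()
E
```

```text
time_s: 16.65
ee_pos: [468.7, -117.3, 21.7]
ee_rot: [-90.0, 30.0, -99.6]
force: [-1.1, -0.9, 0.9]
gripper_width: 0.2
t 16.65 tcp ch [-168.5   -0.3   21.7] F [-1.1 -0.9  0.9] w 0.2 toolaxes [[-0.15, 0.08, 0.99], [-0.85, 0.49, -0.17], [-0.5, -0.87, 0.0]]
time_s: 17.15
ee_pos: [469.1, -115.1, 17.9]
ee_rot: [-90.0, 30.0, -99.7]
force: [-0.7, -2.9, 3.9]
gripper_width: 0.3
t 17.15 tcp ch [-166.3   -0.3   17.9] F [-0.7 -2.9  3.9] w 0.3 toolaxes [[-0.15, 0.08, 0.99], [-0.85, 0.49, -0.17], [-0.5, -0.87, 0.0]]
```

```bash
python3 -m pendant '[{"delta_pos":[-0.02,0.15,0],"twist":[0,0,0],"grip":0},{"delta_pos":[-0.04,0.3,0],"twist":[0,0,0],"grip":0},{"delta_pos":[-0.07,0.45,0],"twist":[0,0,0],"grip":0},{"delta_pos":[-0.1,0.6,0],"twist":[0,0,0],"grip":0},{"delta_pos":[-0.1,0.6,0],"twist":[0,0,0],"grip":0}]' 20
python3 - <<'E'
from h import *
where()
p,d=imaging.grab_frame('wrist');cv2.imwrite('pics/w12.png',cv2.resize(p[40:260,180:460,::-1],(764,600),interpolation=cv2.INTER_CUBIC))
E
```

```text
time_s: 17.65
ee_pos: [469.7, -111.2, 12.9]
ee_rot: [-90.0, 30.0, -99.7]
force: [-0.8, -3.7, 4.0]
gripper_width: 0.3
t 17.65 tcp ch [-162.4   -0.3   12.9] F [-0.8 -3.7  4. ] w 0.3 toolaxes [[-0.15, 0.08, 0.99], [-0.85, 0.49, -0.17], [-0.5, -0.87, 0.0]]
```

View pics/w12.png

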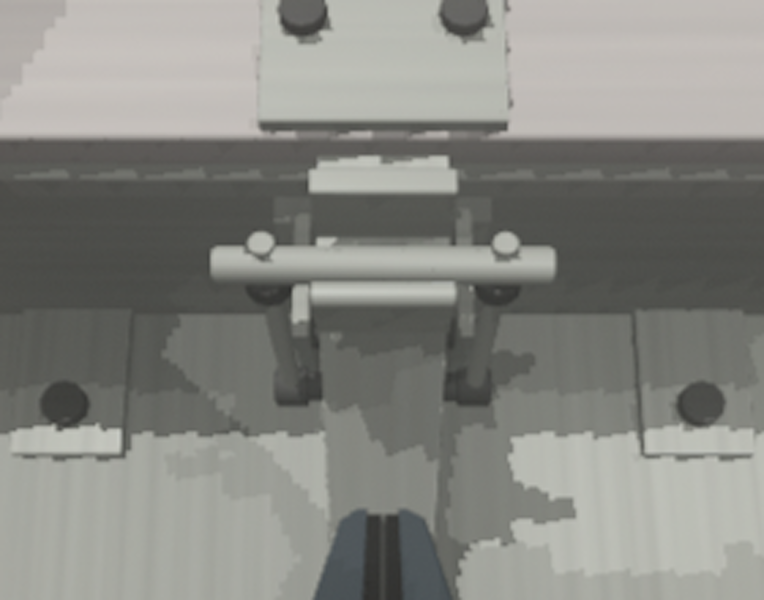

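```bash
python3 -m pendant '[{"delta_pos":[-0.04,0.15,0],"twist":[0,0,0],"grip":0},{"delta_pos":[-0.08,0.3,0],"twist":[0,0,0],"grip":0},{"delta_pos":[-0.13,0.45,0],"twist":[0,0,0],"grip":0},{"delta_pos":[-0.18,0.62,0],"twist":[0,0,0],"grip":0},{"delta_pos":[-0.18,0.62,0],"twist":[0,0,0],"grip":0}]' 20
python3 - <<'E'
from h import *
where()
E
python3 -m pendant '[{"delta_pos":[-0.06,0.15,0],"twist":[0,0,0],"grip":0},{"delta_pos":[-0.12,0.3,0],"twist":[0,0,0],"grip":0},{"delta_pos":[-0.18,0.43,0],"twist":[0,0,0],"grip":0},{"delta_pos":[-0.26,0.58,0],"twist":[0,0,0],"grip":0},{"delta_pos":[-0.26,0.58,0],"twist":[0,0,0],"grip":0}]' 20
python3 - <<'E'
from h import *
where()
E
```

```text
time_s: 18.2
ee_pos: [470.5, -106.5, 8.3]
ee_rot: [-90.0, 30.0, -99.7]
force: [-0.2, -3.5, 3.4]
gripper_width: 0.4
t 18.2 tcp ch [-157.6   -0.3    8.3] F [-0.2 -3.5  3.4] w 0.4 toolaxes [[-0.15, 0.08, 0.99], [-0.85, 0.49, -0.17], [-0.5, -0.87, 0.0]]
time_s: 18.7
ee_pos: [471.3, -101.3, 4.7]
ee_rot: [-90.0, 30.0, -99.7]
force: [0.0, -3.9, 1.2]
gripper_width: 0.4
t 18.7 tcp ch [-152.3   -0.2    4.7] F [ 0.  -3.9  1.2] w 0.4 toolaxes [[-0.15, 0.08, 0.99], [-0.85, 0.49, -0.17], [-0.5, -0.87, 0.0]]
```

```bash
python3 -m pendant '[{"delta_pos":[-0.09,0.13,0],"twist":[0,0,0],"grip":0},{"delta_pos":[-0.18,0.27,0],"twist":[0,0,0],"grip":0},{"delta_pos":[-0.27,0.4,0],"twist":[0,0,0],"grip":0},{"delta_pos":[-0.36,0.53,0],"twist":[0,0,0],"grip":0},{"delta_pos":[-0.36,0.53,0],"twist":[0,0,0],"grip":0}]' 20
python3 -m pendant '[{"delta_pos":[-0.07,0.08,0],"twist":[0,0,0],"grip":0},{"delta_pos":[-0.14,0.16,0],"twist":[0,0,0],"grip":0},{"delta_pos":[-0.21,0.25,0],"twist":[0,0,0],"grip":0},{"delta_pos":[-0.28,0.33,0],"twist":[0,0,0],"grip":0},{"delta_pos":[-0.28,0.33,0],"twist":[0,0,0],"grip":0}]' 20
python3 - <<'E'
from h import *
where(); go([-138,0,-1],30)
E
```

```text
time_s: 19.2
ee_pos: [472.1, -95.4, 1.9]
ee_rot: [-90.0, 30.0, -99.7]
force: [1.4, -3.2, -0.6]
gripper_width: 0.5
time_s: 19.7
ee_pos: [472.8, -91.4, 0.5]
ee_rot: [-90.0, 30.0, -99.7]
force: [0.7, -1.2, -1.0]
gripper_width: 0.3
t 19.7 tcp ch [-142.3   -0.     0.5] F [ 0.7 -1.2 -1. ] w 0.3 toolaxes [[-0.15, 0.08, 0.99], [-0.85, 0.49, -0.17], [-0.5, -0.87, -0.0]]
dpos [-0.3, 0.35, -0.0] twist [-0.0, -0.1, -0.0] dist mm 4.6
```

```bash
python3 -m pendant '[{"delta_pos":[-0.09,0.06,0],"twist":[0,0,0],"grip":0},{"delta_pos":[-0.18,0.12,0],"twist":[0,0,0],"grip":0},{"delta_pos":[-0.26,0.17,0],"twist":[0,0,0],"grip":0},{"delta_pos":[-0.33,0.2,0],"twist":[0,0,0],"grip":0},{"delta_pos":[-0.33,0.2,0],"twist":[0,0,0],"grip":0}]' 20
python3 -m pendant '[{"delta_pos":[-0.04,0.03,0],"twist":[0,0,0],"grip":0},{"delta_pos":[-0.09,0.05,0],"twist":[0,0,0],"grip":0},{"delta_pos":[-0.09,0.05,0],"twist":[0,0,0],"grip":0},{"delta_pos":[-0.13,0.08,0],"twist":[0,0,0],"grip":0},{"delta_pos":[-0.13,0.08,0],"twist":[0,0,0],"grip":0}]' 20
python3 - <<'E'
from h import *
where()
E
```

```text
time_s: 20.2
ee_pos: [473.3, -88.1, 0.4]
ee_rot: [-90.0, 30.0, -99.6]
force: [-0.5, -3.3, -0.4]
gripper_width: 0.5
time_s: 20.7
ee_pos: [473.5, -87.8, 0.2]
ee_rot: [-90.0, 29.8, -99.6]
force: [-2.3, -7.9, -0.1]
gripper_width: 0.6
t 20.7 tcp ch [-1.386e+02 -1.000e-01  2.000e-01] F [-2.3 -7.9 -0.1] w 0.6 toolaxes [[-0.14, 0.08, 0.99], [-0.86, 0.49, -0.17], [-0.5, -0.87, 0.0]]
```

```bash
python3 -m pendant '[{"delta_pos":[-0.04,0.02,0],"twist":[0,0,0],"grip":0},{"delta_pos":[-0.08,0.04,0],"twist":[0,0,0],"grip":0},{"delta_pos":[-0.1,0.06,0],"twist":[0,0,0],"grip":0},{"delta_pos":[-0.1,0.06,0],"twist":[0,0,0],"grip":0},{"delta_pos":[-0.1,0.06,0],"twist":[0,0,0],"grip":0}]' 20
python3 - <<'E'
from h import *
where()
p,d=imaging.grab_frame('wrist');cv2.imwrite('pics/w13.png',cv2.resize(p[40:260,180:460,::-1],(764,600),interpolation=cv2.INTER_CUBIC))
E
```

```text
time_s: 21.2
ee_pos: [473.6, -87.7, 0.1]
ee_rot: [-89.9, 29.7, -99.5]
force: [-4.3, -10.9, 2.0]
gripper_width: 0.4
t 21.2 tcp ch [-1.385e+02 -2.000e-01  1.000e-01] F [ -4.3 -10.9   2. ] w 0.4 toolaxes [[-0.14, 0.08, 0.99], [-0.86, 0.49, -0.17], [-0.5, -0.87, 0.0]]
```

View pics/w13.png

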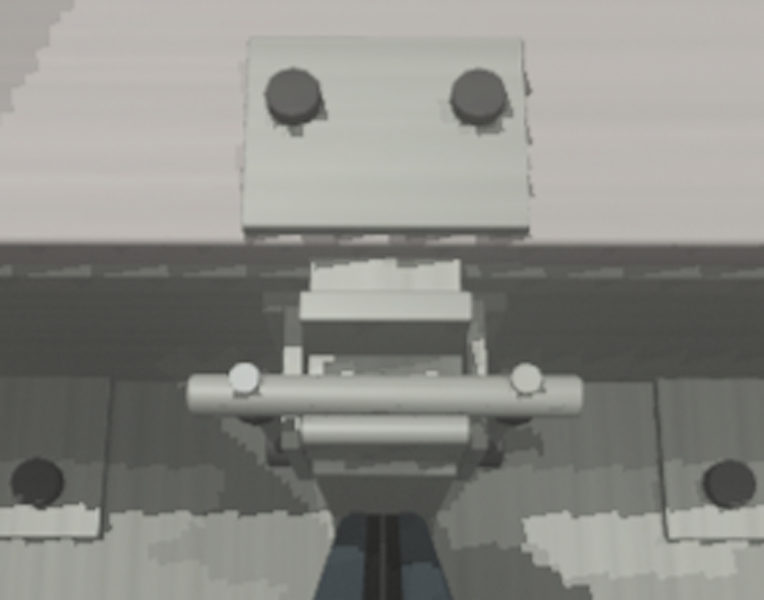

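```bash
python3 -m pendant '[{"delta_pos":[0.87,-0.5,0],"twist":[0,0,0],"grip":0},{"delta_pos":[1.7,-1.5,0],"twist":[0,0,0],"grip":0},{"delta_pos":[2.6,-4,0],"twist":[0,0,0],"grip":0},{"delta_pos":[2.6,-7,0],"twist":[0,0,0],"grip":0},{"delta_pos":[2.6,-10,0],"twist":[0,0,0],"grip":0}]' 20
python3 -m pendant '[{"delta_pos":[1.5,-2,0],"twist":[0,0,0],"grip":0},{"delta_pos":[3,-3,0],"twist":[0,0,0],"grip":0},{"delta_pos":[3,-3,0],"twist":[0,0,0],"grip":0},{"delta_pos":[3,-3,0],"twist":[0,0,0],"grip":0},{"delta_pos":[3,-3,0],"twist":[0,0,0],"grip":0}]' 20
cat > fin.py <<'E'
from h import *
where()
c=imaging.camera_info('wrist');p,d=imaging.grab_frame('wrist'); cv2.imwrite('pics/w14.png',cv2.resize(p[20:240,180:460,::-1],(764,600),interpolation=cv2.INTER_CUBIC))
P=cloud(c,d)
for u in (312,319,326):
  a=[w2c(q) for q in P[:,u]]
  print([ (v,a[v][[0,2]].round(1).tolist()) for v in range(70,200,3) if a[v][0]<-85 and a[v][0]>-165])
E
python3 fin.py; python3 lid.py 2>/dev/null
```

```text
time_s: 21.75
ee_pos: [461.1, -157.1, 75.2]
ee_rot: [-90.1, 30.1, -99.7]
force: [0.8, 0.9, -0.1]
gripper_width: 0.3
time_s: 22.25
ee_pos: [454.3, -196.1, 84.4]
ee_rot: [-90.1, 30.1, -99.7]
force: [0.1, 0.2, -0.8]
gripper_width: 0.2
t 22.25 tcp ch [-248.6    0.7   84.4] F [ 0.1  0.2 -0.8] w 0.2 toolaxes [[-0.15, 0.08, 0.99], [-0.85, 0.49, -0.17], [-0.5, -0.87, -0.0]]
[(70, [-132.7, 108.6]), (73, [-136.6, 110.5]), (76, [-138.2, 109.5]), (79, [-140.2, 108.9]), (82, [-139.2, 103.9]), (85, [-138.9, 99.9]), (88, [-108.2, 50.3]), (91, [-128.6, 76.6]), (94, [-131.7, 77.1]), (97, [-137.5, 81.9]), (100, [-138.0, 78.3]), (103, [-138.5, 74.7]), (106, [-138.1, 69.5]), (109, [-138.4, 65.3]), (112, [-138.4, 60.3]), (115, [-137.6, 53.7]), (118, [-138.0, 49.1]), (121, [-138.5, 44.5]), (124, [-138.2, 38.1]), (127, [-138.0, 31.7]), (130, [-138.6, 26.6]), (133, [-138.6, 20.1]), (139, [-140.3, 9.8]), (142, [-143.4, 9.2]), (145, [-146.5, 8.6]), (148, [-150.4, 10.0]), (151, [-153.7, 10.1]), (154, [-156.7, 9.4]), (157, [-159.7, 8.8]), (160, [-162.8, 8.3])]
[(70, [-132.7, 108.6]), (73, [-135.9, 109.6]), (76,
[... 1081 characters left out ...]
), (127, [-137.9, 31.4]), (130, [-137.5, 24.4]), (133, [-139.3, 21.5]), (136, [-140.1, 16.4]), (139, [-139.9, 8.8]), (142, [-143.4, 9.2]), (145, [-147.2, 10.3]), (148, [-149.7, 8.4]), (151, [-153.5, 9.6]), (154, [-156.6, 9.0]), (157, [-160.0, 9.4]), (160, [-162.9, 8.6])]
-95 [(107.6, 389), (110.2, 489), (107.7, 420)]
-70 [(107.6, 392), (107.8, 497), (107.7, 420)]
-45 [(107.9, 388), (107.6, 483), (107.6, 419)]
-20 [(107.7, 389), (107.7, 481), (107.5, 413)]
5 [(107.8, 386), (107.6, 477), (107.4, 413)]
30 [(107.5, 383), (107.6, 477), (107.4, 411)]
55 [(107.6, 379), (107.5, 475), (107.5, 408)]
80 [(108.2, 387), (107.6, 472), (108.6, 407)]
tab
table z 0.3139639739742781
table z 0.3139639739742781
```

View pics/w14.png

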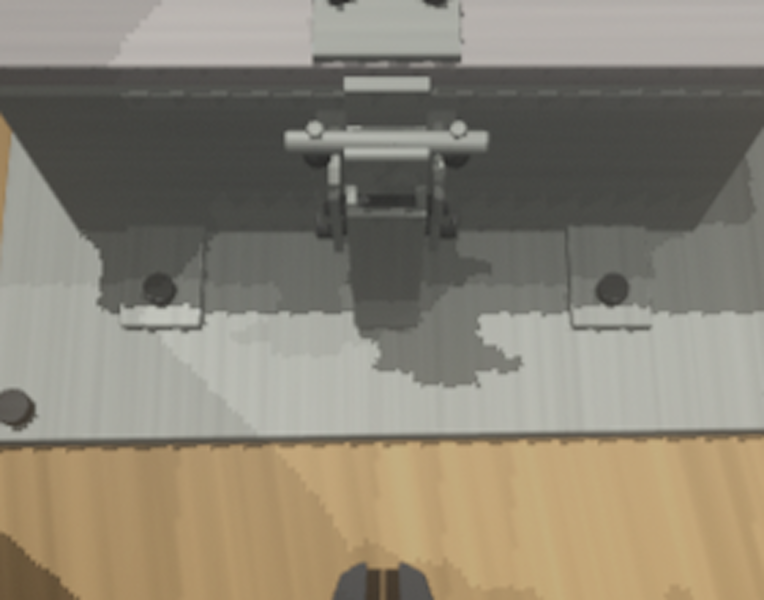

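View pics/t3.png

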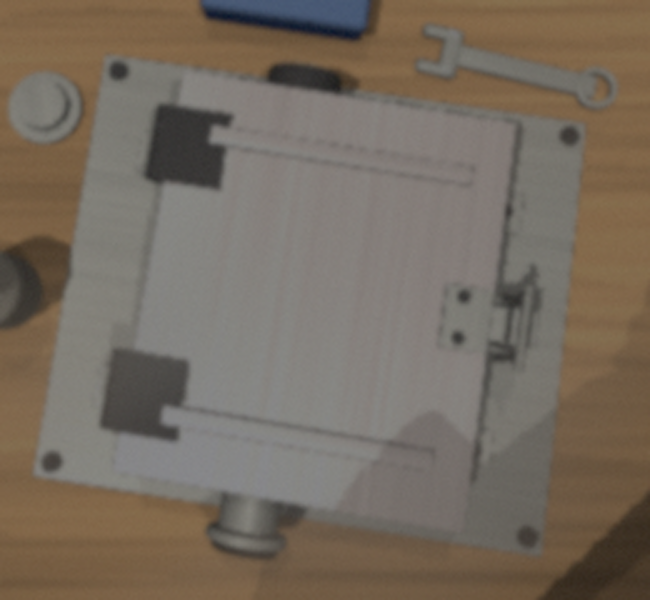

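```bash
python3 -c "
from workcell import job
print(job.job_done())"
```

```text
the job is handed in; nothing more can be done
None
```

The chamber is ready for the test: the lid is shut, the cross pin is hooked in the keeper, and the lever is fully home. I handed it in at about 22 s of the 72 s allowed, with the robot clear of everything.

**How it went**
- **Lid:** I pushed it down with the closed fingertips until it met the gasket, at about 12 N.
- **Pin:** I gripped it end to end with up to 20 N, lifted it over the keeper's front lip and lowered it onto the notch floor, feeling about 8 N when it seated.
- **Lever:** I pressed it round with about 5 N or less, then held it against its hard stop at about 12 N. It did not give any further, and that is well under the 25 N limit.

**Last checks**
- **Lever:** its face is vertical over its whole height, 8 mm out from the nominal axle place, which puts the lever angle at about 0.
- **Lid:** it lies flat at 107.5 mm from front to back. When it was shut but loose, the front stood about 2 to 3 mm higher.
- **Pin and surroundings:** the pin shows in the notch, and the wrench, flange and box look unmoved. The bottle is only partly visible in the final top view, and I saw no sign that it had moved.

**What disagreed:** the real finger ends sit about 28 mm short of the reported tool point, seen both in the wrist camera's depth readings and on contact with the lid. I first stopped pressing the lid too early because of this, and I allowed for it in every move after that.

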